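# Lean the mended tile on the curing easel

## Robot

A 6-joint arm with a two-finger parallel gripper is mounted at the origin on a cart in front of the work surface, level with it; the furniture and walls round the work are solid. World frame = base frame: x ahead of the robot, y to its left, z up, the work surface at z = 0. Lengths are in m, angles in rad, forces in N, time in s.
With the tool pointing down it reaches from about 0.325 to 0.9 m from the base axis. Payload 6.1 kg.
Tool frame: the origin (TCP) lies midway between the tips of the shut fingers; the grasp point (between the pads) lies 19 mm behind it (grip_point_offset is the z of the grasp point in the tool frame, in m); z points along the fingers, y is the direction in which the jaws open and shut (so a half turn about z gives the same grasp; the last joint's range is limited). The gripper opens to 85 mm and grips with 20 to 120 N. Pads are 22 mm wide; open, the fingers measure 114 mm over their backs; the gripper's body (76 mm by 85 mm) begins 54 mm behind the grasp point. The pads swing forward as they close: fully open they stand 13 mm farther back than shut.
Start: joints at [-1.473, 0.22, 1.526, -0, 1.395, -0.126], TCP at [0.139, -0.609, 0.231] pointing down, gripper open.
Joint ranges: [-2.98, 2.98], [-0.91, 2.08], [0.09, 2.57], [-1.24, 4.39], [0.2, 2.65], [-2.68, 2.68]. Speed limits (rad/s): [2.57, 2.57, 3.01, 3.14, 3.14, 3.14].

## Interface

Orientations are given as a rotation vector (axis times angle).
In Python, from station import * gives the robot as it stands.
- The arm moves only by the shell command python3 -m crank 'ROWS' [FORCE]. ROWS is JSON, a list of rows, each a list of 3 entries, a list of its own where there are three numbers: the finger opening in cm, from 0 to 8.54, then the shift along the world's x, y, z in cm, then the turn about the world's z in rad. In form: [[grip, [dx, dy, dz], yaw], ...]. A call has 1 to 12 rows; each row is the pose to reach, as a shift and turn from the pose commanded when the call began; what a row does not reach only later rows make up. A row lasts 1/10 s, in which the tool goes at most 50 mm and 8.59 degrees, less where a joint would pass 70% of its speed; a pose out of reach is approached as far as the arm can. A call with a gripper value outside its range is refused whole. The fingers move at their own pace and stop on an object; FORCE is the grip in N (left out, the last holds). Time passes only in rows, so rows that repeat a pose let the fingers close. It gives the time, the measured TCP pose, the force and the opening at its end, in the units of the state.
- get_obs(): the state, without advancing time (a new reading comes with each control period).
- get_image(name): name is "scene" or "top" or "wrist"; returns the picture (384x512x3 uint8, blue, green, red); there is no depth.
- camera_model(name): a dict with "fx", "fy", "cx", "cy" (pixels), "origin" and "rotation" of the camera in the world; the wrist camera has in their place "tool_from_camera" (4x4, takes a point from camera to tool coordinates, whose origin is the TCP and whose axes are the flange's). Camera axes: x right, y up, looking along -z (the intrinsics and any distortion apply to the point x, -y, -z); pixel columns grow to the right and rows downward; lengths in m; the calibration is good to about 2 mm. A picture is of the moment at which its call begins: read the wrist's pose just before it. camera_model takes no time and is no camera call.
- sign_off(): hands the job in, once; it reports no verdict.
The state is a dict: "t": time; "q": joint angles; "dq": joint speeds; "joint_torque": joint torques, N m; "eef_pos": TCP position; "tool_rot": TCP orientation; "wrist_force": force on the tool from outside, world axes, zero at the start; "ft_torque": the same for the moment, N m; "grip_width": finger opening in m.
Only numpy, scipy, OpenCV 4.12 (cv2) and the standard library are available. Lean on these libraries where they do the work, as an engineer would, in place of code of your own. Each camera call takes 0.05 s, during which the arm holds its last target.

## Task

The glued tile with the paper tape has to cure leaning back, so that its own weight keeps the joint closed: raise the easel's backrest fully to its stop, take the mended tile out of the rack and lean it gently on the easel, right way up, its foot centred on the board and its taped back against the lower rod and the prongs of the backrest. Then slide the toe bar in until it touches the tile's foot, so that the foot cannot creep. Do not drop or topple the tile, and leave the other tiles and the sherds and tape lying about as they are.

Things in the scene. Friction and masses are not known exactly. Their poses are not given: they have to be found in the camera images.
- easel: Low curing easel, fixed to the desk: pale wooden base board 220 (its x) x 150 (its y) mm, top face 15 mm above the desk, carrying a wire backrest and a wooden toe bar. Origin on the desk under the middle of the board; +x to the easel's back, -x to its front, z up. Two steel hinge cheeks at y = +-63 mm reach z = 50 mm.
- lower_rod (a point): Middle of the lower rod on the easel, which is also the backrest's hinge axis: steel, 8 mm thick, 136 mm long, parallel to the easel's y, at easel x = -10, z = 42 mm; fixed. A tile against this rod and the raised prongs leans back 20 degrees (0.349 rad) from vertical, its heel at easel x = -24, z = 15 mm.
- backrest (a joint): Angle in rad of the wire backrest: 0 = folded back flat, level, over the rear of the board; 1.222 = fully raised, at its stop, 70 degrees above level. Stiff hinge (0.5 N m of friction), stays where left. Two prongs at y = +-48 mm, 8 mm thick (dark sleeves at the ends), 100 mm long from the hinge axis, joined by the rail; open above the rail and from the rail to the lower rod.
- rail (a point): Middle of the backrest's cross rail, by which it is raised: steel rod of 8 mm diameter, 96 mm long, parallel to the easel's y, 66 mm from the hinge axis; it moves on an arc about that axis.
- toe_bar (a joint): Travel in m of the toe bar along the easel's +x: 0 = fully out to the front, 0.050 = fully in. It slides with 2 N of friction and stays where it is left. It meets the foot of the mended tile at about 0.043 when the tile leans against both the lower rod and the prongs.
- toe_face (a point): Middle of the toe bar's rear face (the face towards the tile), 13.5 mm above the board. The bar is a wooden strip 14 (easel's x, from this face to the front) x 110 (y) x 26 mm high, just above the board.
- rack: Drying rack, fixed to the desk: plywood base 205 (its x) x 125 (its y) mm, top face 18 mm above the desk; three slots parallel to its y, at x = -64, 0 and +64 mm, each 17 mm wide between two pairs of wooden dowels (8 mm thick, at y = +-38 mm, up to 64 mm above the desk). Origin on the desk under its middle, z up.
- mended_tile: The mended tile: clay slab 145 mm tall, 115 wide, 14 thick, about 0.38 kg, tallest of the three tiles standing in the rack's slots. A jagged glue line crosses it at mid-height; three strips of paper tape bridge the line on its back only, the front is plain. Origin: middle of the underside; z up along its height, y along its width, +x out of the taped back, -x out of the front.
- tile_top (a point): Middle of the mended tile's upper end.
- tile_heel (a point): Middle of the mended tile's lower edge on the taped side (+7 mm in its x).
- tile_toe (a point): Middle of the mended tile's lower edge on the plain side (-7 mm in its x).
- tile_b: Other clay tile in the rack, 116 mm tall, 115 wide, 14 thick, no tape; origin at the middle of its underside, x across its thickness.
- tile_c: Other clay tile in the rack, 100 mm tall, 90 wide, 14 thick, no tape; origin at the middle of its underside, x across its thickness.
- joined_sherd: Large curved piece of bowl wall standing on its broken edge at the back of the desk, 56 (x) x 196 (y) x 185 mm tall; bystander, origin at the middle of its underside.
- masking_tape: Roll of masking tape lying flat, 107 mm across, 24 high; bystander, origin at the middle of its underside.
- sherd_m3: Dark flat sherd 99 x 89 x 19 mm in front of the robot; bystander, origin under its middle.
- sherd_m6: Narrow sherd 63 x 33 x 11 mm between rack and easel; bystander, origin under its middle.
- sherd_m4: Rounded sherd 97 x 94 x 23 mm at the right; bystander, origin under its middle.
- sherd_b2: Flat pale sherd 96 x 84 x 17 mm at the left back; bystander, origin under its middle.

How it is judged:
On the way, in this order (a step that is already met when the one before it is completed fails the run):
1. the backrest is fully raised against its stop (value of joint backrest above 1.15 rad), for 0.2 s.
2. the mended tile leans on the easel, foot on the board, taped back to the backrest, let go (value of joint backrest above 1.15 rad and angle between mended_tile's own z axis and vertical between 0.27 and 0.43 rad and angle between mended_tile's own x axis and vertical above 1.8 rad and angle between the y axis of mended_tile and the y axis of easel, either way round below 0.1 rad and y of tile_heel in the frame of easel between -0.02 and 0.02 m and z of tile_heel in the frame of easel between 0.01 and 0.02 m and contact force between the fingers and mended_tile below 0.1 N), for 0.2 s.
At the end, for the whole second after the job is handed in: Backrest within 0.07 rad of its stop; tile released and at rest, leaning back 0.27-0.43 rad, taped back on the backrest, square to it within 0.1 rad, foot on the board within 20 mm of its centre line, heel x -18 to -30 mm in the easel; toe bar less than 3.5 mm from the tile's foot (value of joint backrest above 1.15 rad and angle between mended_tile's own z axis and vertical between 0.27 and 0.43 rad and angle between mended_tile's own x axis and vertical above 1.8 rad and angle between the y axis of mended_tile and the y axis of easel, either way round below 0.1 rad and y of tile_heel in the frame of easel between -0.02 and 0.02 m and z of tile_heel in the frame of easel between 0.01 and 0.02 m and x of tile_heel in the frame of easel between -0.03 and -0.018 m and x of tile_toe in the frame of toe_face below 0.0035 m and contact force between mended_tile and backrest above 0.05 N and linear speed of mended_tile below 0.01 m/s and angular speed of mended_tile below 0.05 rad/s); the robot touches nothing.
It fails at once if the mended tile is toppled (more than 50 degrees from upright) (angle between mended_tile's own z axis and vertical above 0.87 rad).
It fails at once if the mended tile is dropped or let fall (faster than 0.45 m/s while no finger touches it) (contact force between the fingers and mended_tile below 0.01 N and linear speed of mended_tile above 0.45 m/s).
It fails at once if another tile in the rack is shifted by more than 25 mm or tipped by more than 15 degrees (distance of any of tile_b, tile_c from where it was at the start of the episode above 0.025 m or angle between any of tile_b, tile_c's own z axis and vertical above 0.26 rad).
It fails at once if a sherd or the tape roll lying about is moved by more than 25 mm, or the standing sherd tipped by more than 20 degrees (distance of any of joined_sherd, masking_tape, sherd_m3, sherd_m6, sherd_m4, sherd_b2 from where it was at the start of the episode above 0.025 m or angle between joined_sherd's own z axis and vertical above 0.35 rad).
It also fails if it takes over 61 s, if anything falls off the work surface, if the arm or the gripper's body presses on something with over 40 N, if the wrist force passes 120 N, or if a joint passes its speed limit or range.

## Working session

There is one attempt and no reset: what is moved stays moved. The work goes in short steps, Python scripts to look and compute and a shell command to move; the robot and the scene stay as the last step left them, time stands still between calls to the robot, and variables do not carry over. Pictures are saved under pics/ and viewed, and the job is handed in when it is done.

```bash
ls; mkdir -p pics; python3 - <<'E'
from station import *
import cv2
o=get_obs();print(o)
for n in("scene","top","wrist"):
    cv2.imwrite(f"pics/{n}0.png",get_image(n)); print(n,camera_model(n))
E
```

```text
pics
{'t': 0.0, 'q': array([-1.47304788e+00,  2.21249961e-01,  1.52763500e+00,  2.27328544e-07,
        1.39468874e+00, -1.26074637e-01]), 'dq': array([-0.00150411, -0.00139458, -0.00040579,  0.00020239, -0.00082561,
       -0.00137243]), 'joint_torque': array([ 2.98894008e-05, -4.96902931e+01, -3.89395773e+01, -1.69659666e-04,
        1.08877823e-02,  3.04781331e-06]), 'eef_pos': array([ 0.13867573, -0.60879124,  0.23017183]), 'tool_rot': array([-3.11997178e+00, -3.50625776e-01, -4.43949814e-05]), 'wrist_force': array([-1.01944443, -0.14171689, -0.20431655]), 'ft_torque': array([-0.05230146,  0.014402  ,  0.04257038]), 'grip_width': 0.08501447757605915}
scene {'fx': 478.81975099979536, 'fy': 478.81975099979536, 'cx': 258.5149070720019, 'cy': 188.51941128176094, 'origin': array([0.14980244, 0.97126901, 1.41248841]), 'rotation': array([ 0.21625884, -0.90898998, -2.58694729])}
top {'fx': 347.9505756746553, 'fy': 347.9505756746553, 'cx': 251.09272139292983, 'cy': 191.10582613717423, 'origin': array([0.36407349, 0.04317362, 1.27284193]), 'rotation': array([ 0.15518747, -0.14745218, -1.55278183])}
wrist {'fx': 317.1247734009623, 'fy': 317.1247734009623, 'cx': 254.67311494341516, 'cy': 192.92407565005394, 'tool_from_camera': array([[-4.19822921e-04,  9.60086373e-01,  2.79703380e-01,
         7.28258405e-02],
       [ 9.99999803e-01,  5.33345845e-04, -3.29760903e-04,
        -3.58425110e-04],
       [-4.65777584e-04,  2.79703186e-01, -9.60086408e-01,
        -1.41207843e-01],
       [ 0.00000000e+00,  0.00000000e+00,  0.00000000e+00,
         1.00000000e+00]])}
```

View pics/scene0.png

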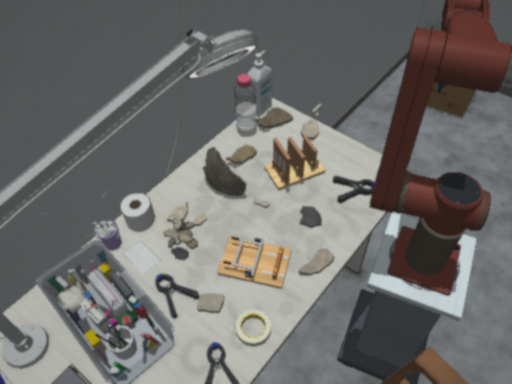

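View pics/top0.png

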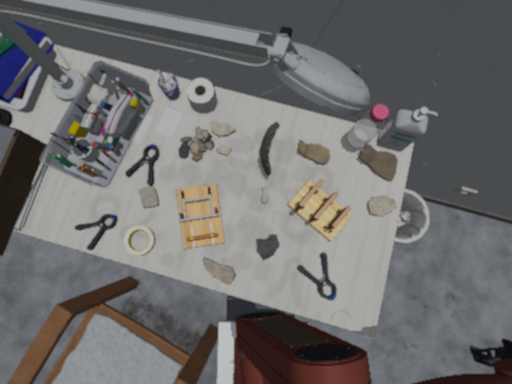

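View pics/wrist0.png

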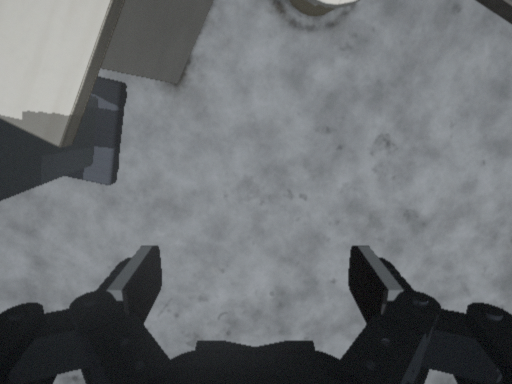

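```bash
cat > h.py <<'E'
import numpy as np, cv2
from scipy.spatial.transform import Rotation as R
from station import *
def cam(n,obs=None):
    m=camera_model(n)
    K=(m['fx'],m['fy'],m['cx'],m['cy'])
    if n=='wrist':
        T=np.eye(4);o=obs or get_obs();T[:3,:3]=R.from_rotvec(o['tool_rot']).as_matrix();T[:3,3]=o['eef_pos']
        T=T@np.array(m['tool_from_camera']);return K,T[:3,:3],T[:3,3],m
    return K,R.from_rotvec(m['rotation']).as_matrix(),np.array(m['origin']),m
def ray(c,u,v):
    K,Rm,o,_=c
    d=Rm@np.array([(u-K[2])/K[0],-(v-K[3])/K[1],-1]);return o,d
def atz(c,u,v,z):
    o,d=ray(c,u,v);return o+d*(z-o[2])/d[2]
def proj(c,p):
    K,Rm,o,_=c
    q=Rm.T@(np.array(p)-o);return np.array([K[2]+K[0]*q[0]/-q[2],K[3]-K[1]*q[1]/-q[2]])
def crop(im,x0,y0,x1,y1,f,name):
    a=cv2.resize(im[y0:y1,x0:x1],None,fx=f,fy=f,interpolation=cv2.INTER_CUBIC)
    for x in range((x0+9)//10*10,x1,10): cv2.putText(a,str(x),(int((x-x0)*f),8),0,.3,(0,0,255));cv2.line(a,(int((x-x0)*f),10),(int((x-x0)*f),16),(0,0,255))
    for y in range((y0+9)//10*10,y1,10): cv2.putText(a,str(y),(0,int((y-y0)*f)),0,.3,(0,0,255));cv2.line(a,(18,int((y-y0)*f)),(24,int((y-y0)*f)),(0,0,255))
    cv2.imwrite('pics/'+name+'.png',a)
E
python3 - <<'E'
from h import *
t=cv2.imread('pics/top0.png');s=cv2.imread('pics/scene0.png')
crop(t,165,170,275,270,7,'te');crop(t,270,160,370,250,8,'tr')
crop(s,205,225,305,300,8,'se');crop(s,255,125,335,195,8,'sr')
print([k for k in camera_model('top')])
E
```

```text
['fx', 'fy', 'cx', 'cy', 'origin', 'rotation']
```

View pics/te.png

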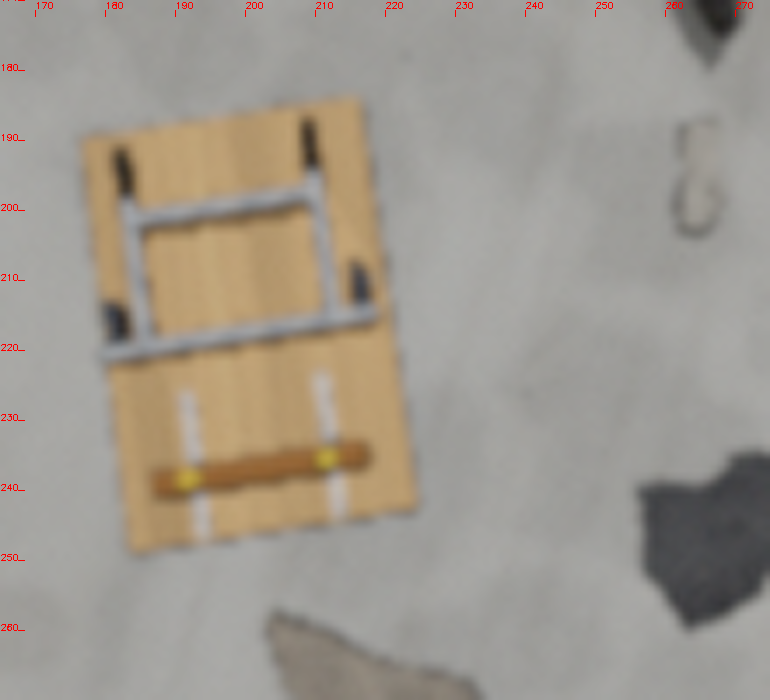

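View pics/tr.png

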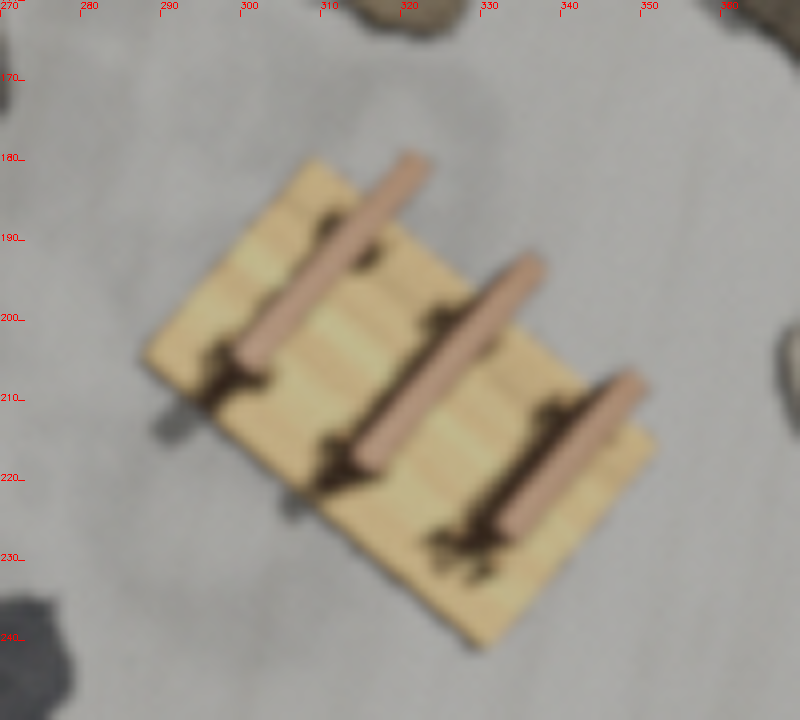

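View pics/se.png

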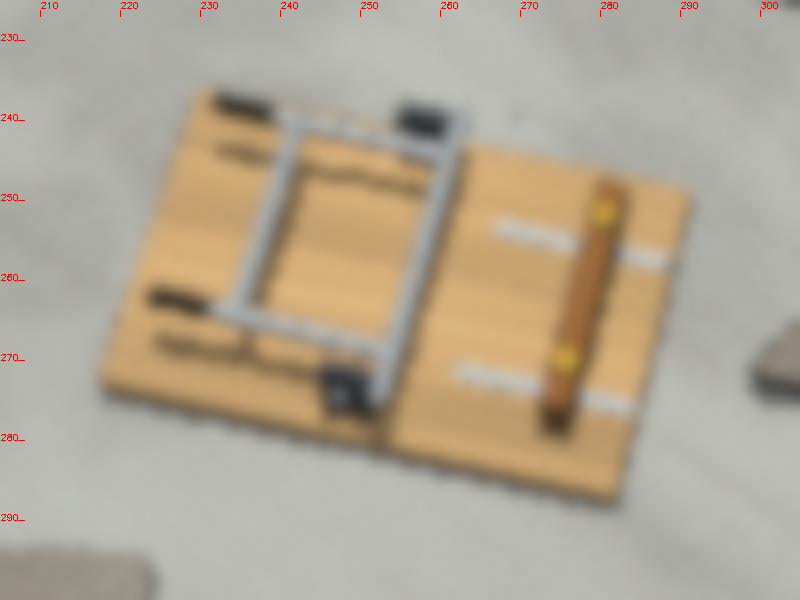

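View pics/sr.png

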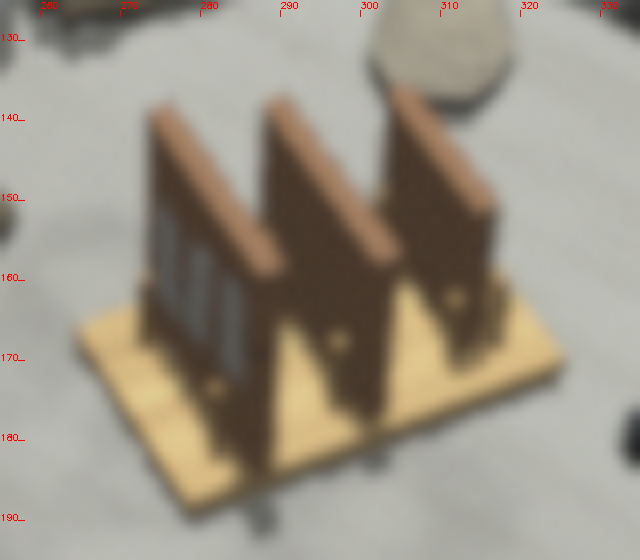

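```bash
cat > fit.py <<'E'
from h import *
from scipy.optimize import least_squares
T=cam('top');S=cam('scene')
def fit(obs,x0):
    def P(x,p):
        c,s=np.cos(x[2]),np.sin(x[2]);return [x[0]+c*p[0]-s*p[1],x[1]+s*p[0]+c*p[1],p[2]]
    f=lambda x:np.concatenate([proj(C,P(x,p))-uv for C,p,uv in obs])
    r=least_squares(f,x0,loss='soft_l1');return r.x,r.fun.reshape(-1,2)
a,b,z=.11,.075,.015
E=[(T,(a,b,z),(177,190)),(T,(a,-b,z),(216.5,184.5)),(T,(-a,-b,z),(224,242.5)),(T,(-a,b,z),(184,249)),
 (S,(a,b,z),(217.5,273)),(S,(a,-b,z),(229.5,236.5)),(S,(-a,-b,z),(291,248.5)),(S,(-a,b,z),(281.5,288))]
E+=[(T,(-.01,.068,.042),(180,220.5)),(T,(-.01,-.068,.042),(218,215)),(S,(-.01,.068,.042),(252.5,275)),(S,(-.01,-.068,.042),(261,240.5))]
if __name__=='__main__':
    print([atz(T,*o[2],z)[:2].round(3) for o in E[:4]])
    x,r=fit(E,[.35,.15,0]);print('easel',x.round(4));print(r.round(1).tolist())
    a,b,z=.1025,.0625,.018
    # rack x: from mended side toward tile c
    Rk=[(T,(-a,b,z),(308.7,179.7)),(T,(-a,-b,z),(287.7,204.6)),(T,(a,-b,z),(330.2,241)),(T,(a,b,z),(352,216)),
     (S,(-a,b,z),(264.5,166.8)),(S,(-a,-b,z),(279,188)),(S,(a,-b,z),(325.6,170))]
    p=[atz(T,*o[2],z)[:2] for o in Rk[:4]];print(np.round(p,3).tolist())
    c=np.mean(p,0);d=p[2]-p[1]
    x,r=fit(Rk,[*c,np.arctan2(d[1],d[0])]);print('rack',x.round(4));print(r.round(1).tolist())
    cs,sn=np.cos(x[2]),np.sin(x[2])
    for s in(-.064,0,.064): print('slot',x[0]+cs*s,x[1]+sn*s)
    for n,C,u in (('T',T,[(322.5,180.6),(301.5,204.8)]),('S',S,[(275.3,139),(288.3,158))]) if 0 else (('T',T,[(322.5,180.6),(301.5,204.8)]),('S',S,[(275.3,139),(288.3,158)])):
        q=[atz(C,*k,.163)[:2] for k in u];dd=q[0]-q[1];print(n,np.round(q,4).tolist(),np.mean(q,0).round(4),np.linalg.norm(dd),np.arctan2(dd[1],dd[0]))
E
python3 fit.py
```

```text
File "fit.py", line 25
    for n,C,u in (('T',T,[(322.5,180.6),(301.5,204.8)]),('S',S,[(275.3,139),(288.3,158))]) if 0 else (('T',T,[(322.5,180.6),(301.5,204.8)]),('S',S,[(275.3,139),(288.3,158)])):
                                                                                       ^
SyntaxError: closing parenthesis ')' does not match opening parenthesis '['
```

```bash
sed -i "s/(('T',T,\[(322.5,180.6),(301.5,204.8)\]),('S',S,\[(275.3,139),(288.3,158))\]) if 0 else //" fit.py; python3 fit.py
```

```text
[array([0.611, 0.324]), array([0.633, 0.179]), array([0.421, 0.146]), array([0.396, 0.288])]
easel [0.5164 0.2375 0.1702]
[[-1.5, -0.4], [-0.7, -1.1], [0.2, 0.1], [-1.4, 0.3], [-0.6, -0.2], [0.3, -0.9], [0.8, -0.0], [0.7, -0.7], [-0.3, 0.1], [-0.4, -0.4], [-0.1, -0.3], [1.7, -0.6]]
[[0.655, -0.161], [0.561, -0.083], [0.431, -0.234], [0.522, -0.315]]
rack [ 0.5423 -0.1977 -2.2784]
[[-0.3, -0.4], [-1.1, -0.2], [0.3, 0.9], [0.2, -0.3], [-0.1, -1.1], [-0.1, 0.2], [0.8, -0.0]]
slot 0.5839341216175536 -0.1490323336860881
slot 0.5423354080529239 -0.19766922328408656
slot 0.5007366944882942 -0.24630611288208504
T [[0.6189, -0.1827], [0.538, -0.113]] [ 0.5784 -0.1478] 0.10674641884844059 -0.7119119371522074
S [[0.6195, -0.1782], [0.5407, -0.1096]] [ 0.5801 -0.1439] 0.10444867944092598 -0.7170748805020111
```

```bash
python3 -m crank '[[5,[4,8,7],0.15],[5,[8,16,7],0.3],[5,[43.3,85.6,7],1.51],[5,[43.3,85.6,7],1.51],[5,[43.3,85.6,7],1.51],[5,[43.3,85.6,7],1.51],[5,[43.3,85.6,7],1.51],[5,[43.3,85.6,7],1.51],[5,[43.3,85.6,7],1.51],[5,[43.3,85.6,7],1.51],[5,[43.3,85.6,7],1.51],[5,[43.3,85.6,7],1.51]]'
```

```text
t: 1.35
eef_pos: [0.404, -0.0833, 0.2905]
tool_rot: [2.032, 2.395, 0.0]
wrist_force: [1.9, -1.2, -0.5]
grip_width: 0.0497
```

```bash
python3 -m crank '[[5,[16.8,33,-5],0],[5,[16.8,33,-5],0],[5,[16.8,33,-5],0],[5,[16.8,33,-5],0],[5,[16.8,33,-5],0],[5,[16.8,33,-5],0],[5,[16.8,33,-5],0],[5,[16.8,33,-5],0],[5,[16.8,33,-5],0],[5,[16.8,33,-5],0],[5,[16.8,33,-5],0]]'
python3 - <<'E'
from h import *
o=get_obs();print(o['t'],o['eef_pos'],o['tool_rot'],o['wrist_force'],o['q'])
im=get_image('wrist');cv2.imwrite('pics/w1.png',im)
E
```

```text
t: 2.45
eef_pos: [0.5714, 0.2438, 0.2404]
tool_rot: [2.034, 2.394, -0.001]
wrist_force: [-0.9, -0.3, 0.0]
grip_width: 0.0499
2.45 [0.57135522 0.24381608 0.24041203] [ 2.03397876e+00  2.39415287e+00 -7.89393508e-04] [-0.86537844 -0.34153489  0.02393369] [ 2.76660826e-01  2.05960094e-01  1.52615060e+00 -3.59088095e-04
  1.40984946e+00  1.14400333e-01]
```

View pics/w1.png

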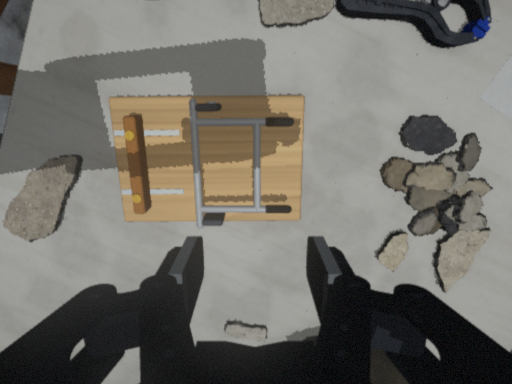

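```bash
python3 - <<'E'
from h import *
im=cv2.imread('pics/w1.png');crop(im,100,85,320,240,3.5,'w1c')
o=get_obs();c=cam('wrist')
for n,u,v,z in(('railA',258,123,.042),('railB',258,208,.042),('rodA',195,102,.042),('rodB',200,226,.042),('b',110,97,.015),('b',304,95,.015),('b',301,220,.015),('b',125,221,.015)):
    print(n,atz(c,u,v,z).round(4))
print(proj(c,o['eef_pos']))
E
```

```text
railA [0.5689 0.2924 0.042 ]
railB [0.5843 0.1995 0.042 ]
rodA [0.5014 0.3029 0.042 ]
rodB [0.522  0.1672 0.042 ]
b [0.4032 0.2921 0.015 ]
b [0.6148 0.3287 0.015 ]
b [0.6412 0.1834 0.015 ]
b [0.4266 0.1472 0.015 ]
[251.46252883 252.41556227]
```

View pics/w1c.png

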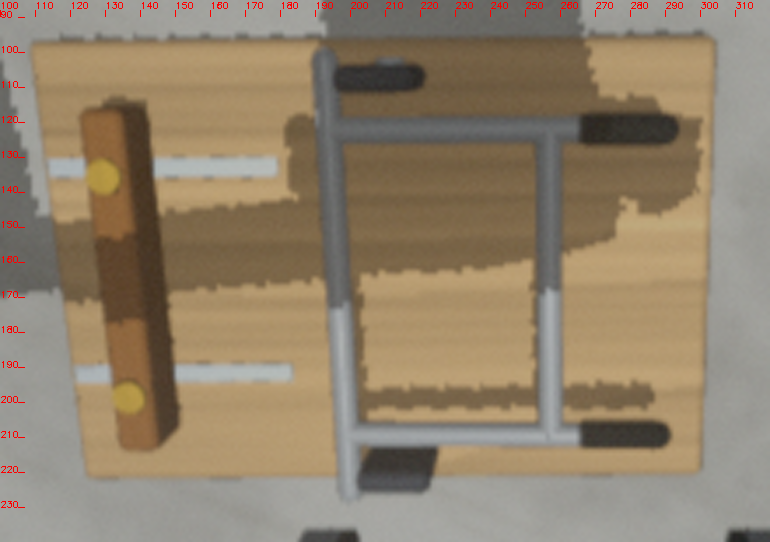

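```bash
python3 -m crank '[[5,[0.2,0.2,-5],0],[5,[0.2,0.2,-10],0],[5,[0.2,0.2,-14],0],[5,[0.2,0.2,-14],0]]'
python3 - <<'E'
from h import *
o=get_obs();print(o['eef_pos'])
c=cam('wrist');im=get_image('wrist');cv2.imwrite('pics/w2.png',im)
for u,v in((225,60),):pass
e=(.519,.2375,.165)
for x,y,z in((.056,.048,.042),(.056,-.048,.042),(-.01,.068,.042),(-.01,-.068,.042)):
    print(proj(c,(e[0]+np.cos(e[2])*x-np.sin(e[2])*y,e[1]+np.sin(e[2])*x+np.cos(e[2])*y,z)).round(1))
E
```

```text
t: 2.9
eef_pos: [0.5686, 0.2441, 0.0938]
tool_rot: [-2.031, -2.388, 0.016]
wrist_force: [-0.4, -0.3, -0.3]
grip_width: 0.0499
[0.56858541 0.24405559 0.09384511]
[262.6 138.1]
[262.2 278.5]
[150.4 104.1]
[169.  303.2]
```

View pics/w2.png

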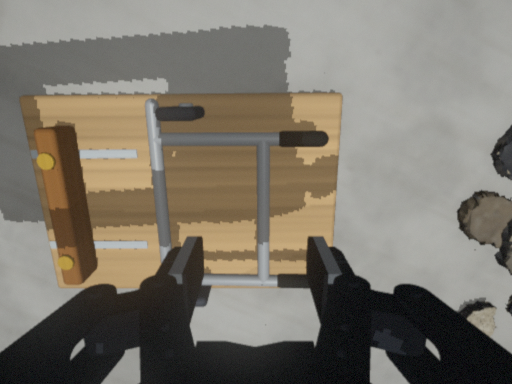

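```bash
python3 -m crank '[[5,[0.2,0,-3],0],[5,[0.2,0,-5],0],[5,[0.2,0,-6],0],[5,[0.2,0,-6],0],[5,[0.2,0,-6],0]]'
python3 - <<'E'
from h import *
o=get_obs();print(o['eef_pos'])
c=cam('wrist');im=get_image('wrist');cv2.imwrite('pics/w3.png',im)
print(proj(c,o['eef_pos']))
for x in(.26,):
    for u,v in((265,40),):pass
E
```

```text
t: 3.45
eef_pos: [0.5773, 0.247, 0.0428]
tool_rot: [2.032, 2.393, 0.004]
wrist_force: [0.1, 0.2, 0.2]
grip_width: 0.0501
[0.57725546 0.24702118 0.04281591]
[251.47017719 252.41517514]
```

View pics/w3.png

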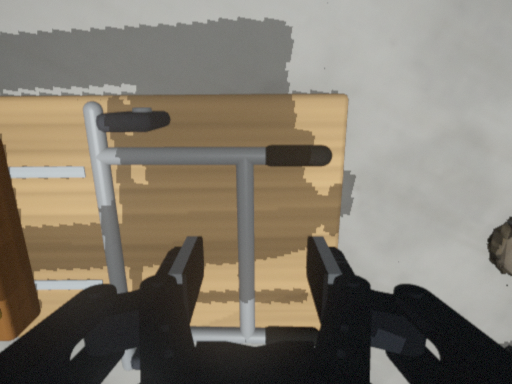

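```bash
python3 -m crank '[[5,[-0.2,0,-1],0],[5,[-0.2,0,-1.6],0],[5,[-0.2,0,-1.6],0],[3,[-0.2,0,-1.6],0],[0.4,[-0.2,0,-1.6],0],[0.4,[-0.2,0,-1.6],0],[0.4,[-0.2,0,-1.6],0],[0.4,[-0.2,0,-1.6],0],[0.4,[-0.2,0,-1.6],0],[0.4,[-0.2,0,-1.6],0]]' 40
python3 - <<'E'
from h import *
import numpy as np
for p in np.linspace(0,1.26,8): 
  d=66*(np.cos(p)-1); print(p.round(2),(np.array([d*np.cos(.165),d*np.sin(.165),66*np.sin(p)])/10).round(2))
E
```

```text
t: 4.5
eef_pos: [0.573, 0.2467, 0.0244]
tool_rot: [-2.032, -2.394, 0.002]
wrist_force: [-5.8, -1.0, 4.6]
grip_width: 0.0067
0.0 [0. 0. 0.]
0.18 [-0.11 -0.02  1.18]
0.36 [-0.42 -0.07  2.33]
0.54 [-0.93 -0.15  3.39]
0.72 [-1.62 -0.27  4.35]
0.9 [-2.46 -0.41  5.17]
1.08 [-3.44 -0.57  5.82]
1.26 [-4.52 -0.75  6.28]
```

```bash
python3 -m crank '[[0.4,[0,0,0.6],0],[0.4,[-0.1,0,1.2],0],[0.4,[-0.25,-0.05,1.8],0],[0.4,[-0.4,-0.05,2.3],0],[0.4,[-0.65,-0.1,2.9],0],[0.4,[-0.95,-0.15,3.4],0],[0.4,[-1.3,-0.2,3.9],0],[0.4,[-1.6,-0.25,4.35],0],[0.4,[-1.6,-0.25,4.35],0]]'
python3 - <<'E'
from h import *
im=get_image('wrist');cv2.imwrite('pics/w4.png',im)
E
```

```text
t: 5.4
eef_pos: [0.5565, 0.2439, 0.0683]
tool_rot: [-2.032, -2.394, 0.003]
wrist_force: [-5.3, -3.1, -6.2]
grip_width: 0.0065
```

View pics/w4.png

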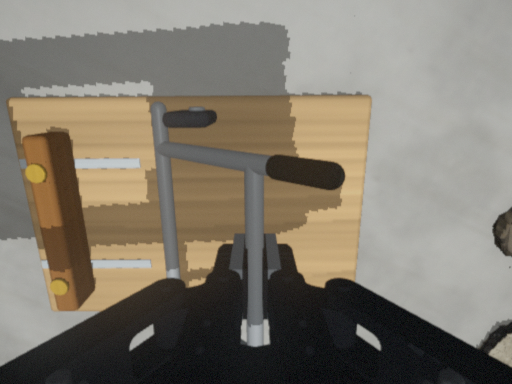

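```bash
python3 -m crank '[[0.4,[-0.4,-0.05,0.43],0],[0.4,[-0.85,-0.15,0.8],0],[0.4,[-1.4,-0.2,1.2],0],[0.4,[-1.8,-0.3,1.45],0],[0.4,[-2.35,-0.4,1.7],0],[0.4,[-2.65,-0.45,1.85],0],[0.4,[-3.0,-0.5,1.95],0],[0.4,[-3.0,-0.5,1.95],0],[0.4,[-3.0,-0.5,1.95],0]]'
python3 - <<'E'
from h import *
for n in ('wrist','scene','top'):
  im=get_image(n);cv2.imwrite('pics/5%s.png'%n,im)
crop(cv2.imread('pics/5scene.png'),205,200,305,300,6,'s5c')
E
```

```text
t: 6.35
eef_pos: [0.53, 0.2394, 0.0885]
tool_rot: [2.031, 2.392, 0.007]
wrist_force: [9.6, -1.4, -15.0]
grip_width: 0.006
```

View pics/5wrist.png

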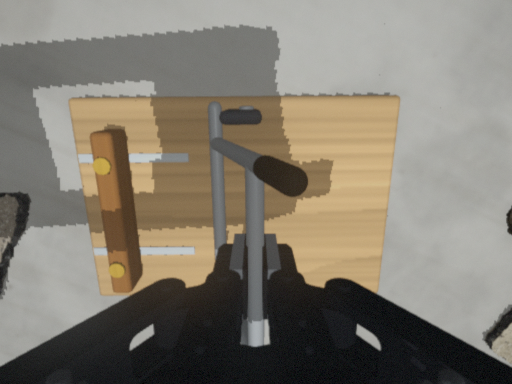

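View pics/s5c.png

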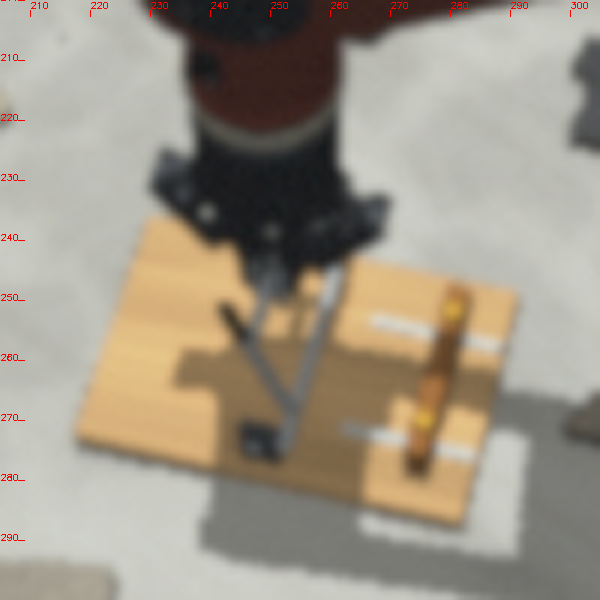

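```bash
python3 -m crank '[[0.4,[-0.1,0,0],0],[0.4,[-0.1,0,0],0],[0.4,[0.2,0,-0.1],0],[3,[0.2,0,-0.1],0],[4,[0.2,0,-0.1],0],[5,[0.2,0,0],0],[5,[0.2,0,3],0],[5,[0.2,0,8],0],[5,[0.2,0,13],0],[5,[0.2,0,18],0],[5,[0.2,0,18],0],[5,[0.2,0,18],0]]'
python3 - <<'E'
from h import *
o=get_obs();print(o['eef_pos'],o['tool_rot'])
for n in ('wrist','scene'):
  im=get_image(n);cv2.imwrite('pics/6%s.png'%n,im)
crop(cv2.imread('pics/6scene.png'),205,200,305,300,6,'s6c')
E
```

```text
t: 7.7
eef_pos: [0.5307, 0.2398, 0.2703]
tool_rot: [2.031, 2.393, 0.007]
wrist_force: [-0.2, -0.7, -0.3]
grip_width: 0.0494
[0.53071537 0.23984451 0.27027955] [2.03107956 2.39310287 0.00736173]
```

View pics/6wrist.png

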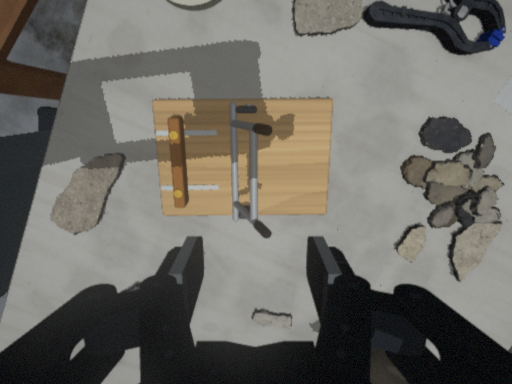

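View pics/s6c.png

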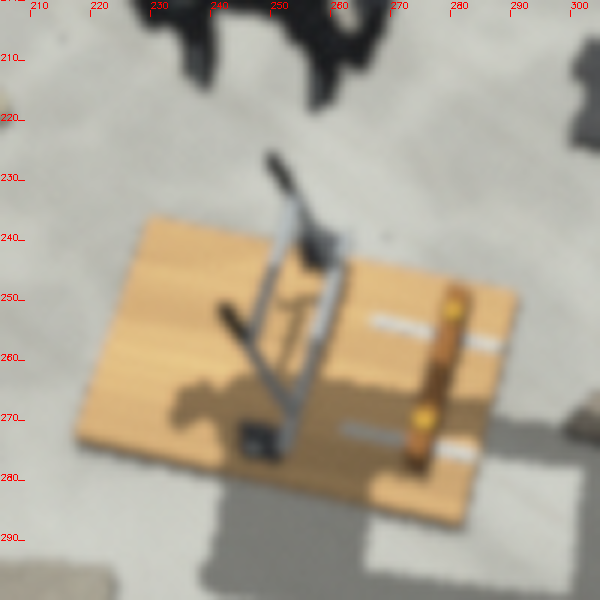

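```bash
python3 -m crank '[[5,[4.5,-38.6,1],0.7],[5,[4.5,-38.6,1],0.7],[5,[4.5,-38.6,1],0.7],[5,[4.5,-38.6,1],0.7],[5,[4.5,-38.6,1],0.7],[5,[4.5,-38.6,1],0.7],[5,[4.5,-38.6,1],0.7],[5,[4.5,-38.6,1],0.7],[5,[4.5,-38.6,1],0.7],[5,[4.5,-38.6,1],0.7],[5,[4.5,-38.6,1],0.7]]'
python3 - <<'E'
from h import *
o=get_obs();print(o['eef_pos'],o['tool_rot'])
im=get_image('wrist');cv2.imwrite('pics/7w.png',im)
o=get_obs();print(o['eef_pos'],o['tool_rot'],o['dq'])
E
```

```text
t: 8.9
eef_pos: [0.574, -0.1456, 0.2758]
tool_rot: [-1.088, -2.944, -0.001]
wrist_force: [0.2, 0.0, -0.6]
grip_width: 0.0501
[ 0.57402747 -0.14562236  0.27578828] [-1.08762011e+00 -2.94423599e+00 -1.25551260e-03]
[ 0.57422592 -0.1451277   0.27624235] [-1.08614265e+00 -2.94559057e+00 -1.01202362e-03] [ 0.01515765 -0.00905416 -0.00602554 -0.00222702 -0.00083083 -0.00219915]
```

View pics/7w.png

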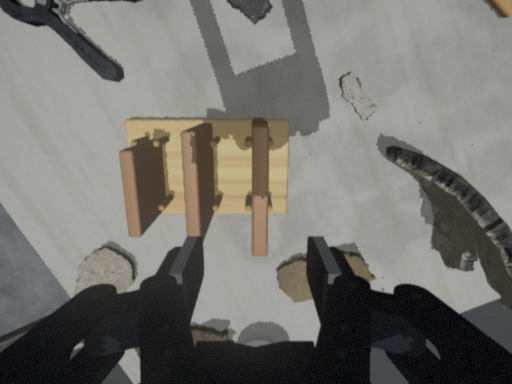

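```bash
python3 - <<'E'
from h import *
im=cv2.imread('pics/7w.png');crop(im,110,100,310,270,4,'w7c')
c=cam('wrist')
q=[atz(c,*k,.163) for k in((260.5,120),(260.3,255))];print(q,(q[0]+q[1])/2,np.linalg.norm(q[0]-q[1]),np.arctan2(*(q[1]-q[0])[1::-1]))
E
```

```text
[array([ 0.53573545, -0.1042549 ,  0.163     ]), array([ 0.6248706 , -0.17984175,  0.163     ])] [ 0.58030302 -0.14204833  0.163     ] 0.11686935874820169 -0.7033332954769784
```

View pics/w7c.png

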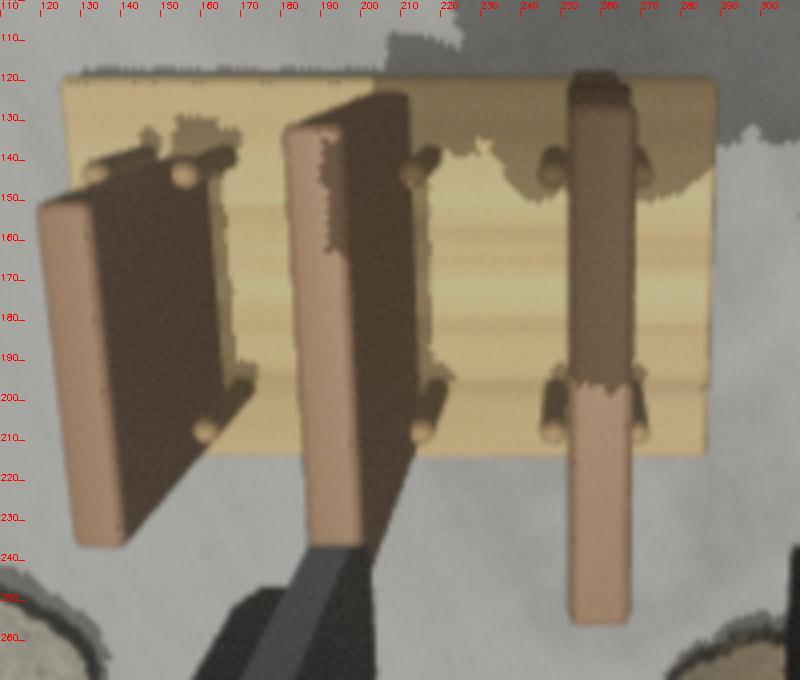

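```bash
python3 -m crank '[[5,[0.6,0.1,-4],0],[5,[0.6,0.1,-7],0],[5,[0.6,0.1,-9],0],[5,[0.6,0.1,-9],0],[5,[0.6,0.1,-9],0]]'
python3 - <<'E'
from h import *
o=get_obs();print(o['eef_pos'],o['tool_rot'])
im=get_image('wrist');cv2.imwrite('pics/8w.png',im)
E
```

```text
t: 9.45
eef_pos: [0.5807, -0.1443, 0.1877]
tool_rot: [-1.086, -2.948, -0.0]
wrist_force: [0.3, -0.3, 0.4]
grip_width: 0.0503
[ 0.58070852 -0.1442936   0.18765513] [-1.08571163e+00 -2.94752518e+00 -2.48448172e-04]
```

View pics/8w.png

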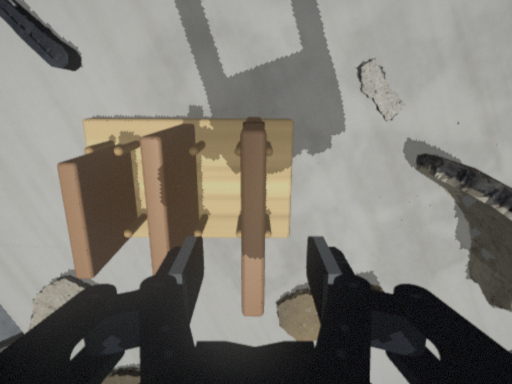

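```bash
python3 -m crank '[[5,[0,0,-3],0],[5,[0,0,-5.5],0],[5,[0,0,-6.5],0],[5,[0,0,-6.5],0],[3,[0,0,-6.5],0],[2,[0,0,-6.5],0],[1,[0,0,-6.5],0],[1,[0,0,-6.5],0],[1,[0,0,-6.5],0],[1,[0,0,-6.5],0]]' 40
python3 - <<'E'
from h import *
o=get_obs();print(o['eef_pos'],o['tool_rot'])
im=get_image('wrist');cv2.imwrite('pics/9w.png',im)
E
```

```text
t: 10.5
eef_pos: [0.5819, -0.1463, 0.1244]
tool_rot: [1.088, 2.944, -0.0]
wrist_force: [0.2, -1.0, 5.7]
grip_width: 0.0137
[ 0.58194494 -0.14634386  0.12436669] [ 1.08758044e+00  2.94362419e+00 -1.95428188e-04]
```

View pics/9w.png

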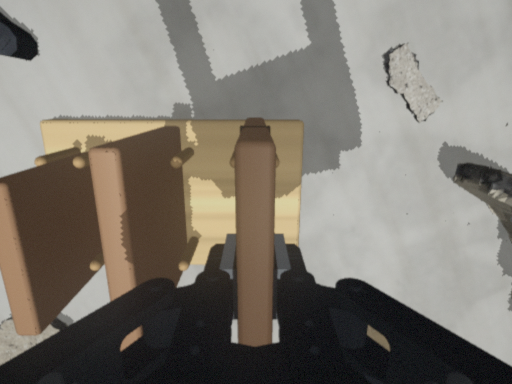

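```bash
python3 -m crank '[[1,[0,0,2],0],[1,[0,0,4],0],[1,[0,0,8],0],[1,[0,0,13],0],[1,[0,0,15],0],[1,[0,0,15],0],[1,[0,0,15],0]]'
python3 - <<'E'
from h import *
o=get_obs();print(o['eef_pos'],o['tool_rot'])
im=get_image('wrist');cv2.imwrite('pics/10w.png',im)
crop(im,200,100,320,384,2.1,'w10c')
c=cam('wrist')
q=[atz(c,*k,.163+.150) for k in((256,140),(255,345))]
print(q,np.linalg.norm(q[0]-q[1]),(q[0]+q[1])/2-o['eef_pos'])
im=get_image('scene');cv2.imwrite('pics/10s.png',im)
crop(im,235,60,355,200,4,'s10c')
E
```

```text
t: 11.25
eef_pos: [0.5799, -0.1455, 0.2707]
tool_rot: [-1.088, -2.945, -0.0]
wrist_force: [-0.0, 0.3, -6.1]
grip_width: 0.014
[ 0.57991133 -0.14547525  0.27072082] [-1.08809314e+00 -2.94487250e+00 -1.46742068e-04]
[array([ 0.53590941, -0.10558598,  0.313     ]), array([ 0.59338722, -0.15519122,  0.313     ])] 0.07592349951262795 [-0.01526301  0.01508665  0.04227918]
```

View pics/10w.png

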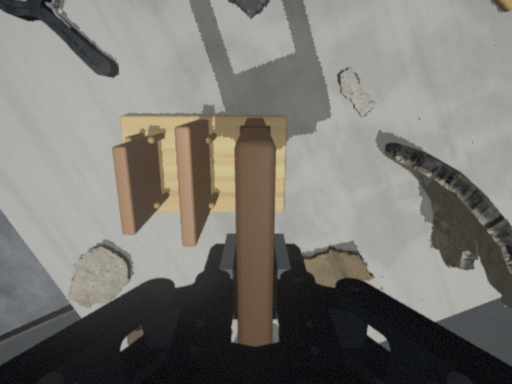

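View pics/s10c.png

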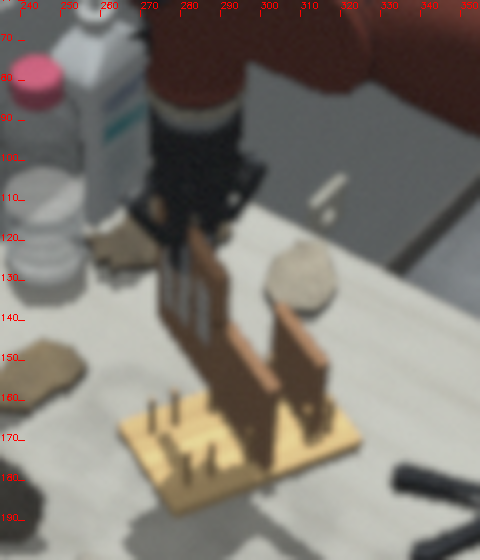

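```bash
python3 - <<'E'
from h import *
T=cam('top')
for u,v in((262,172),(272,178),(266,125)):print(atz(T,u,v,0),atz(T,u,v,.185))
E
python3 -m crank '[[1,[-3,6,1],-0.1],[1,[-9.3,37.6,1],-0.7],[1,[-9.3,37.6,1],-0.7],[1,[-9.3,37.6,1],-0.7],[1,[-9.3,37.6,1],-0.7],[1,[-9.3,37.6,1],-0.7],[1,[-9.3,37.6,1],-0.7],[1,[-9.3,37.6,1],-0.7],[1,[-9.3,37.6,1],-0.7],[1,[-9.3,37.6,1],-0.7],[1,[-9.3,37.6,1],-0.7],[1,[-9.3,37.6,1],-0.7]]'
python3 - <<'E'
from h import *
o=get_obs();print(o['eef_pos'],o['tool_rot'],2*np.arctan2(o['tool_rot'][1],o['tool_rot'][0]))
im=get_image('wrist');cv2.imwrite('pics/11w.png',im)
im=get_image('scene');cv2.imwrite('pics/11s.png',im)
crop(im,200,130,320,300,3.5,'s11c')
E
```

```text
[0.68670042 0.01098992 0.        ] [0.63980851 0.01566763 0.185     ]
[ 0.66395659 -0.02670947  0.        ] [ 0.62037037 -0.01655238  0.185     ]
[ 0.87425843 -0.00316214  0.        ] [0.80010608 0.00357249 0.185     ]
t: 12.55
eef_pos: [0.4877, 0.2288, 0.2814]
tool_rot: [-2.035, -2.393, 0.003]
wrist_force: [-0.2, -0.6, -3.8]
grip_width: 0.0136
[0.48774756 0.22881609 0.28140817] [-2.03510883 -2.39259874  0.00251163] -4.551259944818393
```

View pics/11w.png

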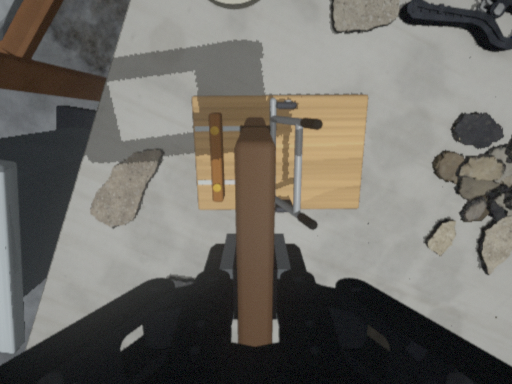

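View pics/s11c.png

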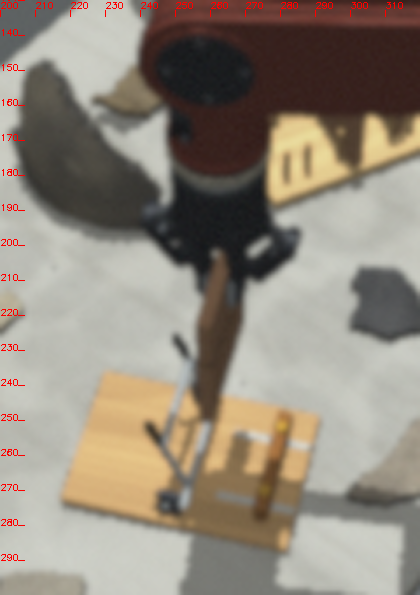

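```bash
python3 - <<'E'
from fit import *
c=cam('wrist');a,b=.11,.075
W=[(c,(-a,b,.015),(192.5,96)),(c,(a,b,.015),(367.5,95)),(c,(a,-b,.015),(360,210)),(c,(-a,-b,.015),(198,210.5)),(c,(-.01,.068,.042),(273,98))]
x,r=fit(W,[.518,.2375,.165]);print(x.round(4),r.round(1).tolist())
x,r=fit(W+E,[.518,.2375,.165]);print(x.round(4))
E
python3 -m crank '[[1,[0,0,-5],0],[1,[0,0,-9],0],[1,[0,0,-12],0],[1,[0,0,-14],0],[1,[0,0,-15],0],[1,[0,0,-15],0],[1,[0,0,-15],0],[1,[0,0,-15],0]]'
python3 - <<'E'
from h import *
o=get_obs();print(o['eef_pos'],o['tool_rot'],2*np.arctan2(o['tool_rot'][1],o['tool_rot'][0]))
im=get_image('wrist');cv2.imwrite('pics/12w.png',im)
im=get_image('scene');cv2.imwrite('pics/12s.png',im)
crop(im,200,180,320,300,6,'s12c')
E
```

```text
[0.521  0.2369 0.167 ] [[-1.5, -0.3], [2.4, -0.6], [-0.7, -0.3], [-0.1, 0.2], [0.5, 3.1]]
[0.5195 0.2369 0.1676]
t: 13.45
eef_pos: [0.4891, 0.2305, 0.1343]
tool_rot: [2.032, 2.393, 0.004]
wrist_force: [0.3, 0.7, -2.9]
grip_width: 0.0136
[0.48906112 0.23046422 0.13427393] [2.03247648 2.39320748 0.00437262] 1.7334538158608939
```

View pics/12w.png

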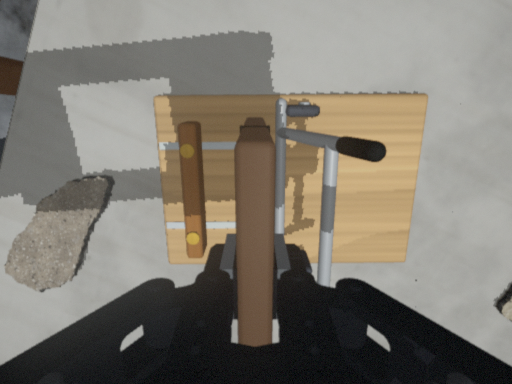

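View pics/s12c.png

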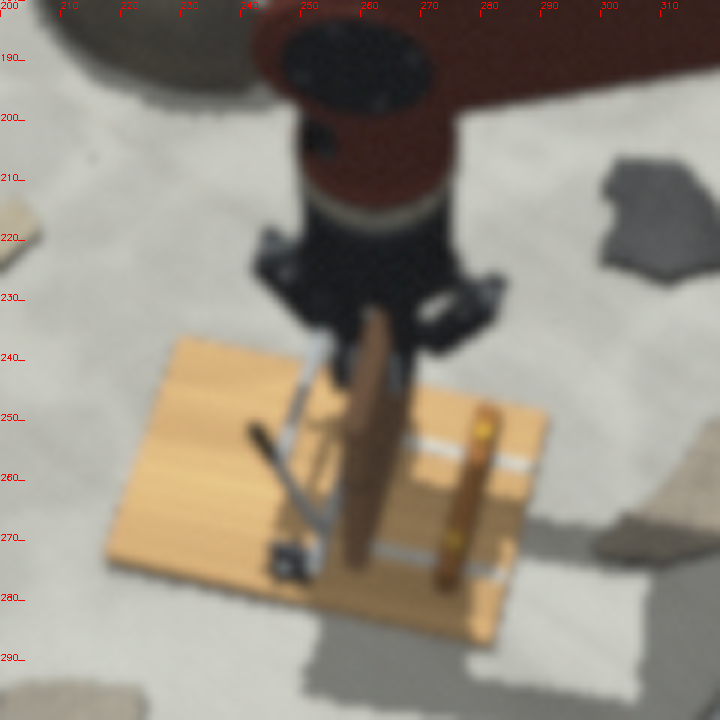

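```bash
python3 -m crank '[[1,[-0.2,0,-0.4],0],[1,[-0.2,0,-0.7],0],[1,[-0.2,0,-0.9],0],[1,[-0.2,0,-1.1],0],[1,[-0.2,0,-1.1],0],[1,[-0.2,0,-1.1],0]]'; python3 -m crank '[[1,[0,0,-0.1],0],[1,[0,0,-0.2],0],[1,[0,0,-0.2],0],[1,[0,0,-0.2],0]]'
```

```text
t: 14.15
eef_pos: [0.4857, 0.2304, 0.1218]
tool_rot: [-2.033, -2.395, -0.0]
wrist_force: [-2.7, 0.1, 0.9]
grip_width: 0.0137
t: 14.55
eef_pos: [0.4861, 0.2309, 0.1215]
tool_rot: [2.033, 2.395, 0.002]
wrist_force: [-6.3, 0.8, 12.1]
grip_width: 0.0135
```

```bash
python3 -m crank '[[1,[0,0,0.1],0],[1,[0,0,0.1],0],[1.6,[0,0,0.1],0],[2.2,[0,0,0.1],0],[3.2,[0,0,0.1],0],[3.2,[0,0,0.1],0],[3.2,[0,0,0.1],0]]' 20
python3 - <<'E'
from h import *
o=get_obs();print(o['eef_pos'])
im=get_image('wrist');cv2.imwrite('pics/13w.png',im)
im=get_image('scene');cv2.imwrite('pics/13s.png',im)
crop(im,200,180,320,300,6,'s13c')
E
```

```text
t: 15.25
eef_pos: [0.4857, 0.2301, 0.1202]
tool_rot: [2.033, 2.395, -0.0]
wrist_force: [-0.2, -0.6, -0.5]
grip_width: 0.0321
[0.48567678 0.23014957 0.12020063]
```

View pics/13w.png

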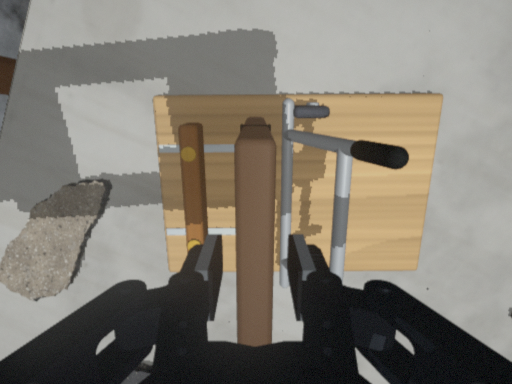

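View pics/s13c.png

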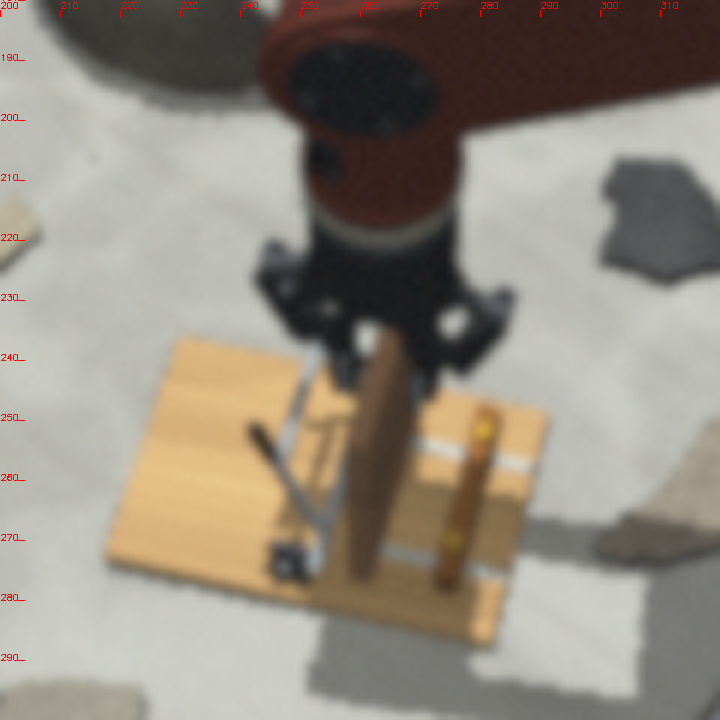

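```bash
python3 -m crank '[[3.2,[0.5,0.1,0],0],[3.2,[0.9,0.15,0],0],[3.2,[1.2,0.2,0],0],[3.2,[1.4,0.23,0],0],[3.2,[1.6,0.27,0],0],[3.2,[1.8,0.3,0],0],[3.2,[2.0,0.33,0],0],[3.2,[2.2,0.37,0],0],[3.2,[2.2,0.37,0],0]]'
python3 - <<'E'
from h import *
o=get_obs();print(o['eef_pos'])
im=get_image('wrist');cv2.imwrite('pics/14w.png',im)
im=get_image('scene');cv2.imwrite('pics/14s.png',im)
crop(im,200,180,320,300,6,'s14c')
E
```

```text
t: 16.25
eef_pos: [0.508, 0.234, 0.1204]
tool_rot: [2.033, 2.395, 0.001]
wrist_force: [0.2, 0.6, 0.2]
grip_width: 0.0321
[0.50799737 0.23399935 0.1204063 ]
```

View pics/14w.png

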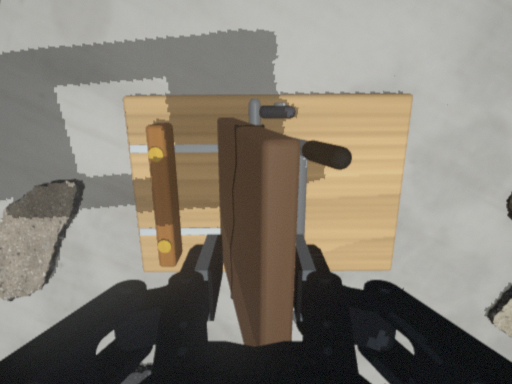

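View pics/s14c.png

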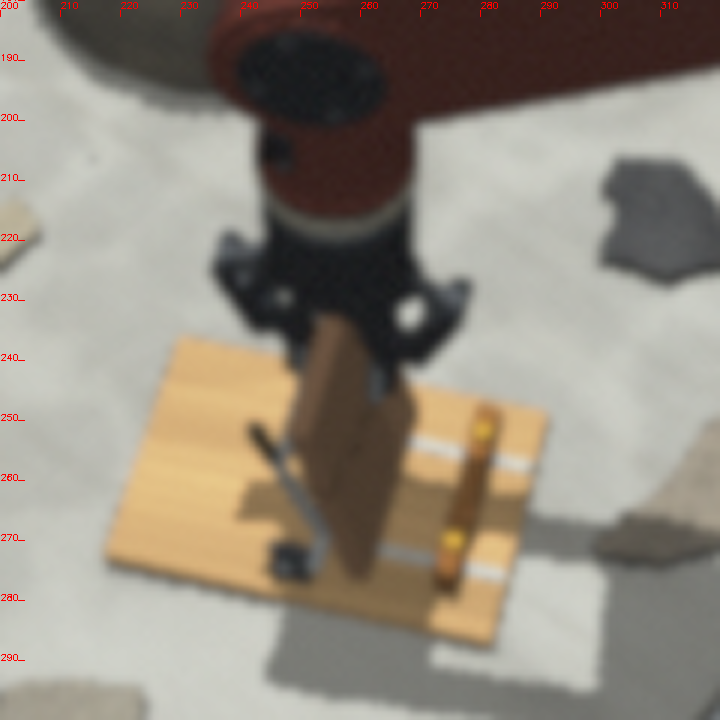

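```bash
python3 -m crank '[[3.2,[0.3,0.05,0],0],[3.2,[0.6,0.1,0],0],[3.2,[0.9,0.15,0],0],[3.2,[1.2,0.2,0],0],[3.2,[1.5,0.25,0],0],[3.2,[1.7,0.28,0],0],[3.2,[1.9,0.32,0],0],[3.2,[2.1,0.35,0],0],[3.2,[2.1,0.35,0],0]]'
python3 - <<'E'
from h import *
o=get_obs();print(o['eef_pos'])
im=get_image('wrist');cv2.imwrite('pics/15w.png',im)
im=get_image('scene');cv2.imwrite('pics/15s.png',im)
crop(im,200,180,320,300,6,'s15c')
E
```

```text
t: 17.25
eef_pos: [0.5288, 0.2374, 0.1204]
tool_rot: [-2.033, -2.395, 0.0]
wrist_force: [-0.6, 0.1, -0.4]
grip_width: 0.0323
[0.52880542 0.23744448 0.12036061]
```

View pics/15w.png

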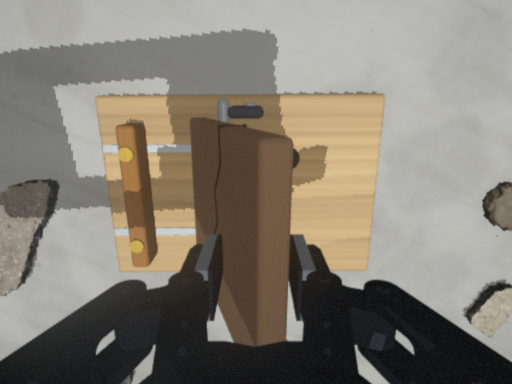

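View pics/s15c.png

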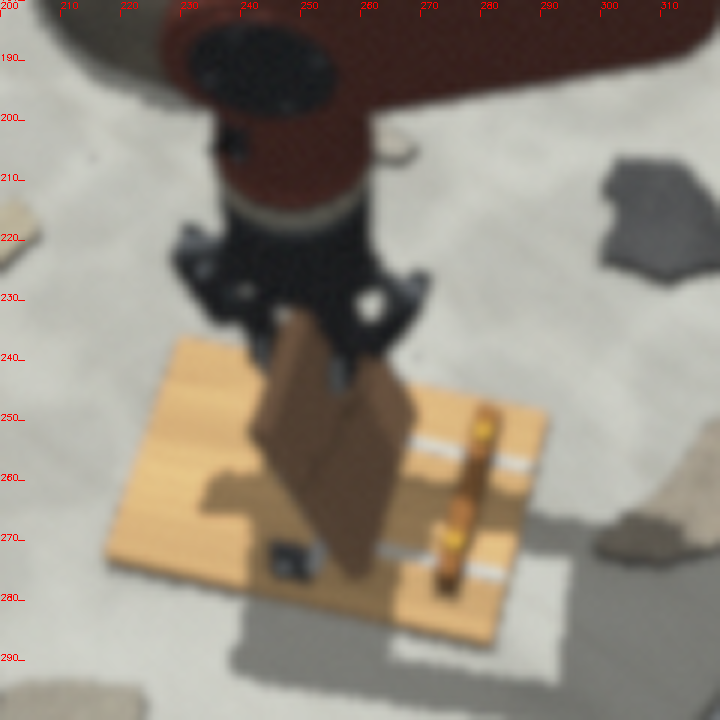

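```bash
python3 -m crank '[[3.2,[0.2,0.03,0],0],[3.4,[0.4,0.07,0],0],[4.4,[0.5,0.08,0],0],[4.4,[0.5,0.08,0],0],[4.4,[0.5,0.08,0],0]]'
python3 - <<'E'
from h import *
o=get_obs();print(o['eef_pos'])
im=get_image('wrist');cv2.imwrite('pics/16w.png',im)
E
```

```text
t: 17.85
eef_pos: [0.5336, 0.2382, 0.1203]
tool_rot: [-2.033, -2.395, 0.0]
wrist_force: [-0.7, -0.6, 0.6]
grip_width: 0.0442
[0.53363611 0.23824714 0.12033875]
```

View pics/16w.png

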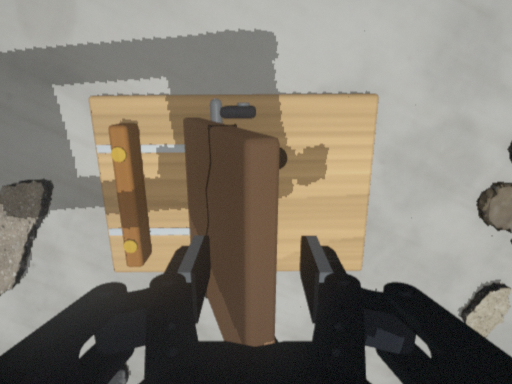

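```bash
python3 -m crank '[[4.4,[0,0,2],0],[4.4,[0,0,5],0],[4.4,[0,0,9],0],[4.4,[0,0,13],0],[4.4,[0,0,15],0],[4.4,[0,0,15],0],[4.4,[0,0,15],0]]'
python3 - <<'E'
from h import *
o=get_obs();print(o['eef_pos'])
im=get_image('wrist');cv2.imwrite('pics/17w.png',im);crop(im,100,80,320,250,3.5,'w17c')
im=get_image('scene');cv2.imwrite('pics/17s.png',im)
crop(im,200,190,310,300,6,'s17c')
E
```

```text
t: 18.6
eef_pos: [0.5335, 0.2382, 0.27]
tool_rot: [2.033, 2.395, 0.0]
wrist_force: [-0.4, -1.5, -0.7]
grip_width: 0.0438
[0.53350095 0.23820484 0.27000726]
```

View pics/w17c.png

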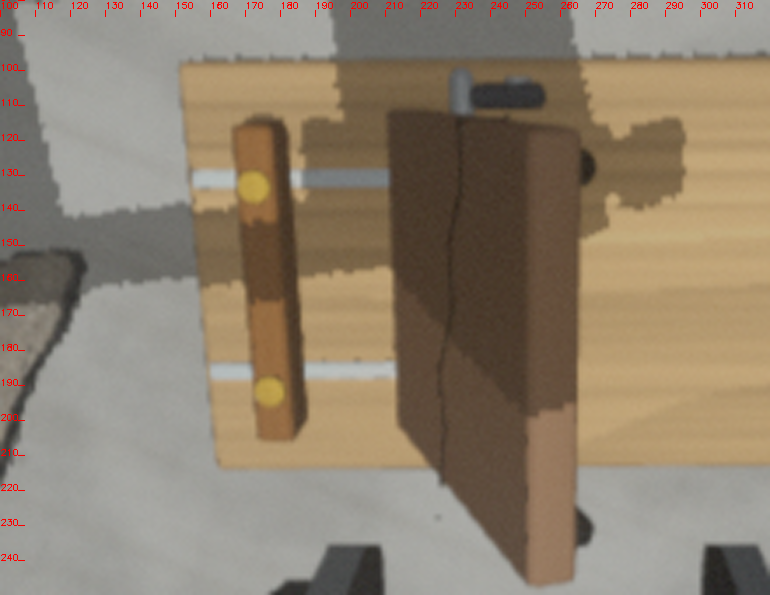

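View pics/s17c.png

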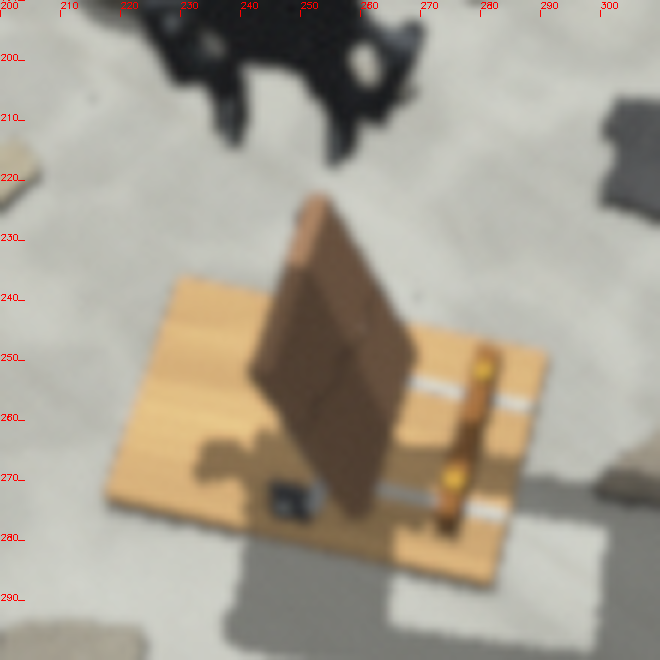

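```bash
python3 - <<'E'
from h import *
c=cam('wrist');e=(.5195,.2369,.167)
def toe(p): d=p[:2]-np.array(e[:2]);return np.array([np.cos(e[2])*d[0]+np.sin(e[2])*d[1],-np.sin(e[2])*d[0]+np.cos(e[2])*d[1]]).round(4)
print('toe',[toe(atz(c,u,v,.020)) for u,v in((210.9,112),(213.7,201.4))])
print('topfront',[toe(atz(c,u,v,.156)) for u,v in((250.5,117),(250.5,247))])
print('bar rear top edge',[toe(atz(c,u,v,.042)) for u,v in((178,114.5),(183.5,205.5))])
print('bar front top',[toe(atz(c,u,v,.042)) for u,v in((167,116),(173,204))])
print('sherd',toe(atz(c,123,155,.02)),toe(atz(c,110,190,.02)))
E
```

```text
toe [array([-0.0377,  0.0571]), array([-0.0389, -0.0548])]
topfront [array([0.0115, 0.0579]), array([ 0.0106, -0.053 ])]
bar rear top edge [array([-0.0719,  0.0553]), array([-0.073 , -0.0528])]
bar front top [array([-0.0844,  0.0537]), array([-0.0857, -0.0508])]
sherd [-0.1487  0.006 ] [-0.1708 -0.039 ]
```

```bash
python3 -m crank '[[0,[-12.7,-2.05,0],1.57],[0,[-12.7,-2.05,0],1.57],[0,[-12.7,-2.05,0],1.57],[0,[-12.7,-2.05,0],1.57],[0,[-12.7,-2.05,0],1.57],[0,[-12.7,-2.05,0],1.57],[0,[-12.7,-2.05,0],1.57],[0,[-12.7,-2.05,0],1.57],[0,[-12.7,-2.05,0],1.57],[0,[-12.7,-2.05,0],1.57],[0,[-12.7,-2.05,0],1.57],[0,[-12.7,-2.05,0],1.57]]'
python3 - <<'E'
from h import *
o=get_obs();print(o['eef_pos'],o['q'])
im=get_image('wrist');cv2.imwrite('pics/18w.png',im)
E
```

```text
t: 19.9
eef_pos: [0.4058, 0.2175, 0.2685]
tool_rot: [0.255, -3.128, 0.001]
wrist_force: [-0.0, -0.9, 0.3]
grip_width: -0.0001
[0.40579134 0.21745184 0.26847643] [ 3.20365031e-01 -2.05610075e-01  1.88537948e+00 -2.94801612e-06
  1.46510247e+00 -1.41311474e+00]
```

View pics/18w.png

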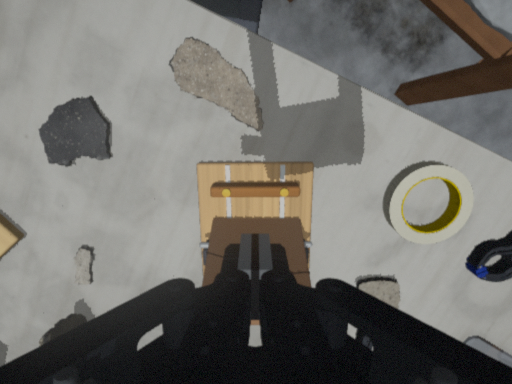

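```bash
python3 -m crank '[[0,[0,0,-5],0],[0,[0,0,-10],0],[0,[0,0,-15],0],[0,[0,0,-20],0],[0,[0,0,-23],0],[0,[0,0,-24],0],[0,[0,0,-24],0],[0,[0,0,-24],0]]'
python3 - <<'E'
from h import *
o=get_obs();print(o['eef_pos'],o['tool_rot'])
im=get_image('wrist');cv2.imwrite('pics/19w.png',im)
im=get_image('scene');cv2.imwrite('pics/19s.png',im)
crop(im,200,190,330,300,6,'s19c')
E
```

```text
t: 20.75
eef_pos: [0.4078, 0.2181, 0.0317]
tool_rot: [-0.253, 3.129, 0.001]
wrist_force: [0.4, -0.7, 1.3]
grip_width: 0.0001
[0.40784833 0.21814155 0.03170851] [-2.53322916e-01  3.12941786e+00  7.40226962e-04]
```

View pics/19w.png

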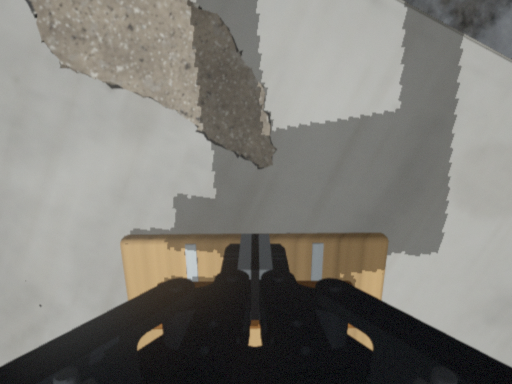

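View pics/s19c.png

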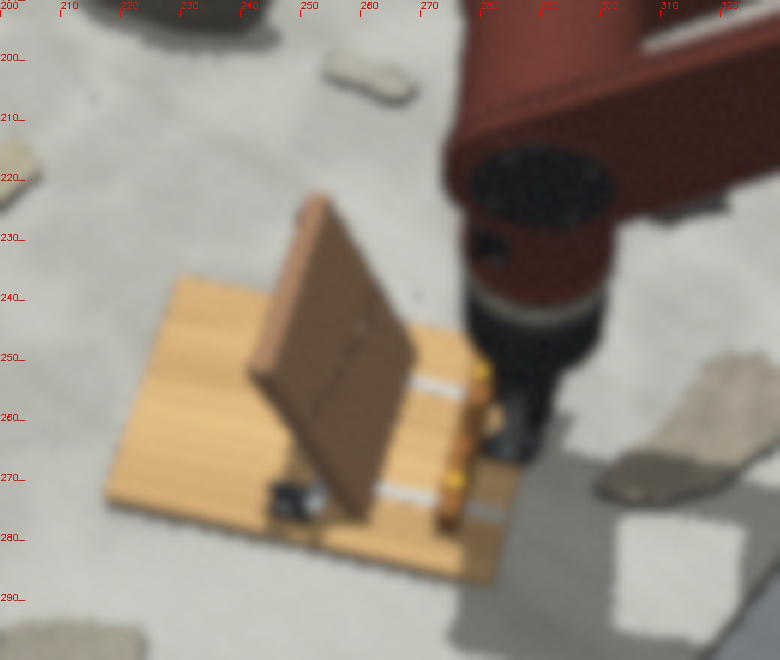

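```bash
python3 -m crank '[[0,[0.5,0.08,-0.2],0],[0,[1,0.17,-0.2],0],[0,[1.5,0.25,-0.2],0],[0,[2,0.33,-0.2],0],[0,[2.5,0.42,-0.2],0],[0,[3,0.5,-0.2],0],[0,[3.3,0.55,-0.2],0],[0,[3.6,0.6,-0.2],0],[0,[3.6,0.6,-0.2],0],[0,[3.6,0.6,-0.2],0]]'
python3 - <<'E'
from h import *
im=get_image('scene');cv2.imwrite('pics/20s.png',im)
crop(im,210,210,310,300,7,'s20c')
im=get_image('top');cv2.imwrite('pics/20t.png',im)
crop(im,165,170,240,260,6,'t20c')
E
```

```text
t: 21.85
eef_pos: [0.443, 0.2237, 0.0284]
tool_rot: [-0.254, 3.131, -0.0]
wrist_force: [-0.2, -0.4, 0.2]
grip_width: 0.0002
```

View pics/s20c.png

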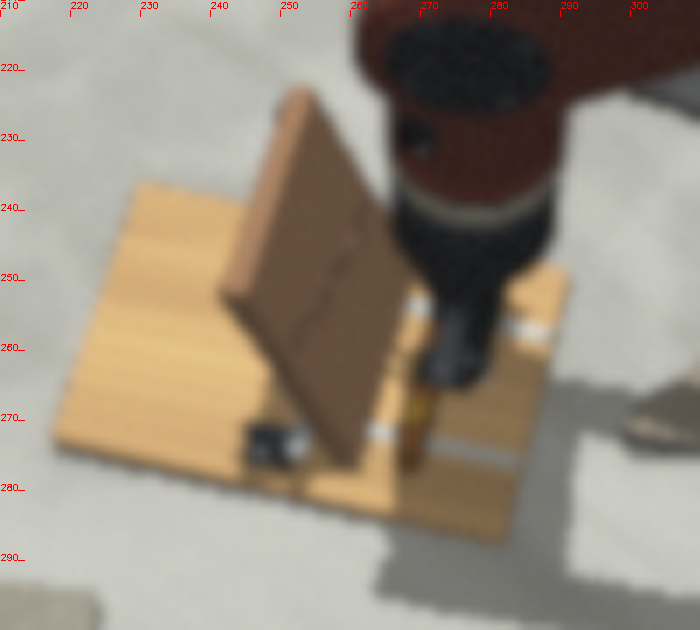

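```bash
python3 -m crank '[[0,[0.3,0.05,0],0],[0,[0.6,0.1,0],0],[0,[0.8,0.13,0],0],[0,[0.9,0.15,0],0],[0,[0.9,0.15,0],0]]'; for i in 1; do python3 - <<'E'
from h import *
im=get_image('scene');cv2.imwrite('pics/21s.png',im)
crop(im,230,230,300,290,10,'s21c')
E
done
```

```text
t: 22.45
eef_pos: [0.4518, 0.2253, 0.0283]
tool_rot: [-0.254, 3.131, 0.0]
wrist_force: [-0.6, 0.4, -0.5]
grip_width: 0.0002
```

View pics/s21c.png

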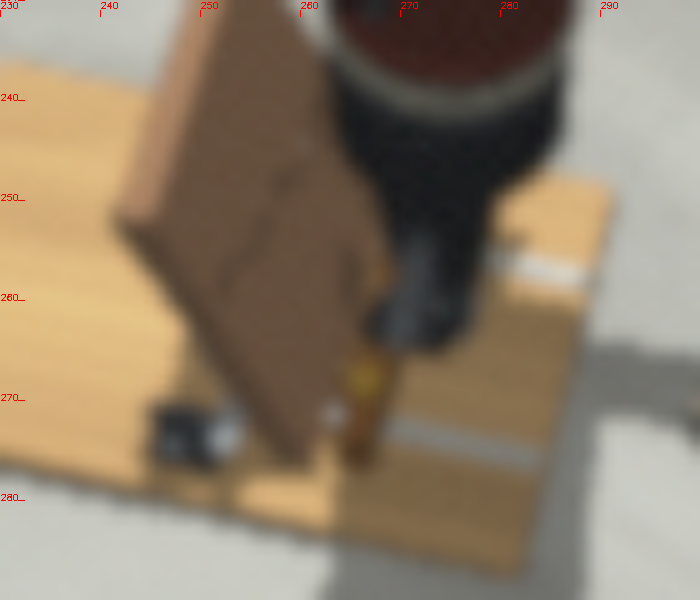

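```bash
python3 -m crank '[[0,[0.15,0.03,0],0],[0,[0.3,0.05,0],0]]'; python3 -m crank '[[0,[0.1,0.02,0],0]]'; python3 -m crank '[[0,[0.1,0.02,0],0]]';python3 -m crank '[[0,[0.1,0.02,0],0]]'; python3 - <<'E'
from h import *
im=get_image('scene');cv2.imwrite('pics/22s.png',im)
crop(im,230,230,300,290,10,'s22c')
E
```

```text
t: 22.7
eef_pos: [0.4545, 0.2257, 0.0283]
tool_rot: [0.255, -3.131, 0.0]
wrist_force: [-1.5, -0.9, -0.1]
grip_width: 0.0002
t: 22.8
eef_pos: [0.4553, 0.2259, 0.0282]
tool_rot: [0.254, -3.13, 0.0]
wrist_force: [-3.6, -1.8, 2.1]
grip_width: -0.0005
t: 22.9
eef_pos: [0.4559, 0.226, 0.0282]
tool_rot: [0.254, -3.129, 0.001]
wrist_force: [-5.0, -1.2, 3.3]
grip_width: -0.0001
t: 23.0
eef_pos: [0.4567, 0.2261, 0.0282]
tool_rot: [0.255, -3.129, 0.001]
wrist_force: [-8.5, -2.1, 5.9]
grip_width: 0.0001
```

View pics/s22c.png

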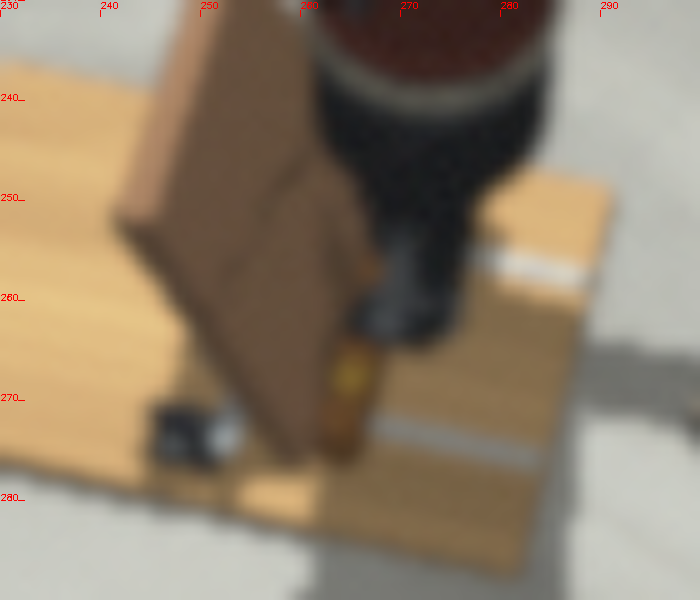

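```bash
python3 -m crank '[[0,[0,0,0],0],[0,[0,0,0],0]]'; python3 -m crank '[[0,[-0.2,-0.03,0],0],[0,[-0.6,-0.1,0],0],[0,[-1.5,-0.25,0],0],[0,[-3,-0.5,0],0],[0,[-4.5,-0.75,0],0],[0,[-4.8,-0.8,4],0],[0,[-4.8,-0.8,9],0],[0,[-4.8,-0.8,14],0],[0,[-4.8,-0.8,19],0],[0,[-4.8,-0.8,24],0],[0,[-4.8,-0.8,24],0],[0,[-4.8,-0.8,24],0]]'
python3 - <<'E'
from h import *
o=get_obs();print(o['eef_pos'])
im=get_image('wrist');cv2.imwrite('pics/23w.png',im)
im=get_image('scene');cv2.imwrite('pics/23s.png',im)
crop(im,210,210,310,300,7,'s23c')
E
```

```text
t: 23.25
eef_pos: [0.4567, 0.2261, 0.0282]
tool_rot: [0.254, -3.129, 0.001]
wrist_force: [-5.3, -0.9, 3.7]
grip_width: 0.0003
t: 24.45
eef_pos: [0.4102, 0.2186, 0.2699]
tool_rot: [-0.254, 3.127, 0.001]
wrist_force: [0.6, -0.4, -0.1]
grip_width: 0.0
[0.41020252 0.21856314 0.2698834 ]
```

View pics/23w.png

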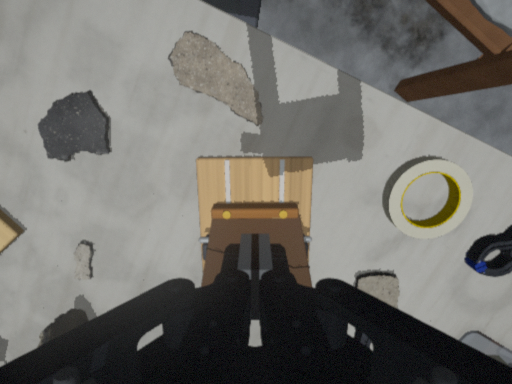

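View pics/s23c.png

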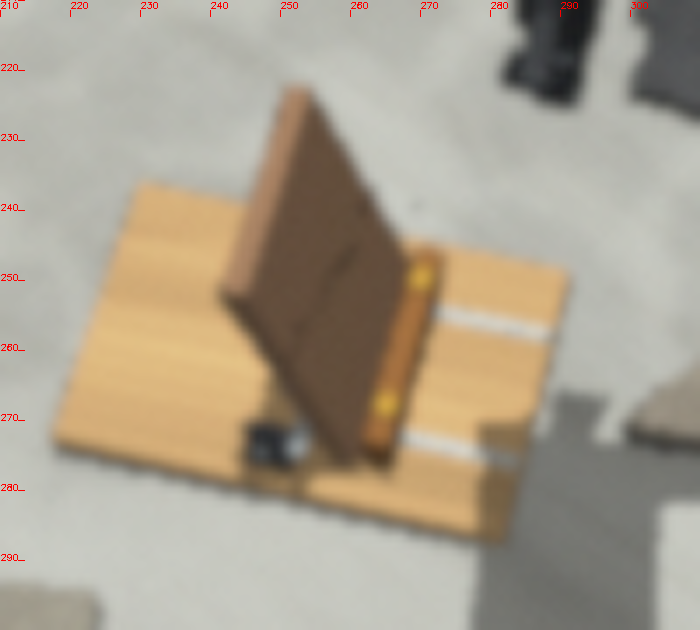

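```bash
python3 -m crank '[[4,[8,1.3,1],-1.57],[4,[8,1.3,1],-1.57],[4,[8,1.3,1],-1.57],[4,[8,1.3,1],-1.57],[4,[8,1.3,1],-1.57],[4,[8,1.3,1],-1.57],[4,[8,1.3,1],-1.57],[4,[8,1.3,1],-1.57],[4,[8,1.3,1],-1.57],[4,[8,1.3,1],-1.57],[4,[8,1.3,1],-1.57],[4,[8,1.3,1],-1.57]]'
python3 - <<'E'
from h import *
o=get_obs();print(o['eef_pos'])
im=get_image('wrist');cv2.imwrite('pics/24w.png',im);crop(im,130,80,350,250,3.5,'w24c')
E
```

```text
t: 25.75
eef_pos: [0.4885, 0.231, 0.2757]
tool_rot: [-2.032, -2.393, 0.006]
wrist_force: [-0.5, 0.0, 0.0]
grip_width: 0.0397
[0.48852381 0.23097476 0.27574987]
```

View pics/w24c.png

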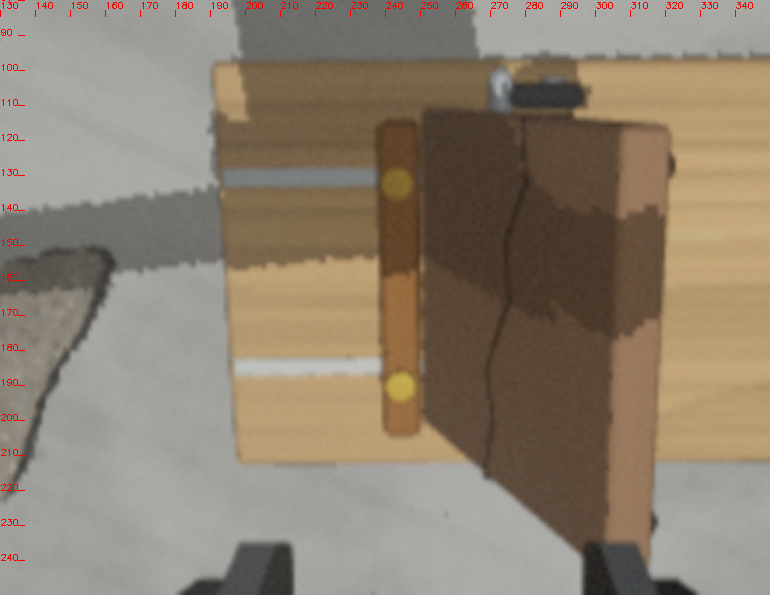

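```bash
python3 - <<'E'
from h import *
c=cam('wrist');e=(.5195,.2369,.167)
def toe(p): d=p[:2]-np.array(e[:2]);return np.array([np.cos(e[2])*d[0]+np.sin(e[2])*d[1],-np.sin(e[2])*d[0]+np.cos(e[2])*d[1]]).round(4)
print('toe',[toe(atz(c,u,v,.020)) for u,v in((250.6,112),(251,200))])
print('bar',[toe(atz(c,u,v,.042)) for u,v in((249,115),(250,204))])
print('topfront',[toe(atz(c,u,v,.156)) for u,v in((307.5,115),)])
print('topback',[toe(atz(c,u,v,.151)) for u,v in((321,115),)])
E
```

```text
toe [array([-0.0352,  0.0571]), array([-0.0354, -0.0551])]
bar [array([-0.0367,  0.0545]), array([-0.0363, -0.0533])]
topfront [array([0.0124, 0.0594])]
topback [array([0.0242, 0.0592])]
```

```bash
python3 -m crank '[[4,[5,0.8,0],0],[4,[10,1.6,0],0],[4,[12,2,0],0],[4,[12,2,0],0],[4,[12,2,0],0]]'
python3 - <<'E'
from h import *
o=get_obs();print(o['eef_pos'])
im=get_image('wrist');cv2.imwrite('pics/25w.png',im);crop(im,90,80,250,240,4.5,'w25c')
E
```

```text
t: 26.3
eef_pos: [0.609, 0.2511, 0.2765]
tool_rot: [-2.031, -2.395, 0.004]
wrist_force: [-0.8, -0.5, 0.1]
grip_width: 0.0395
[0.60900586 0.25110883 0.27649455]
```

View pics/w25c.png

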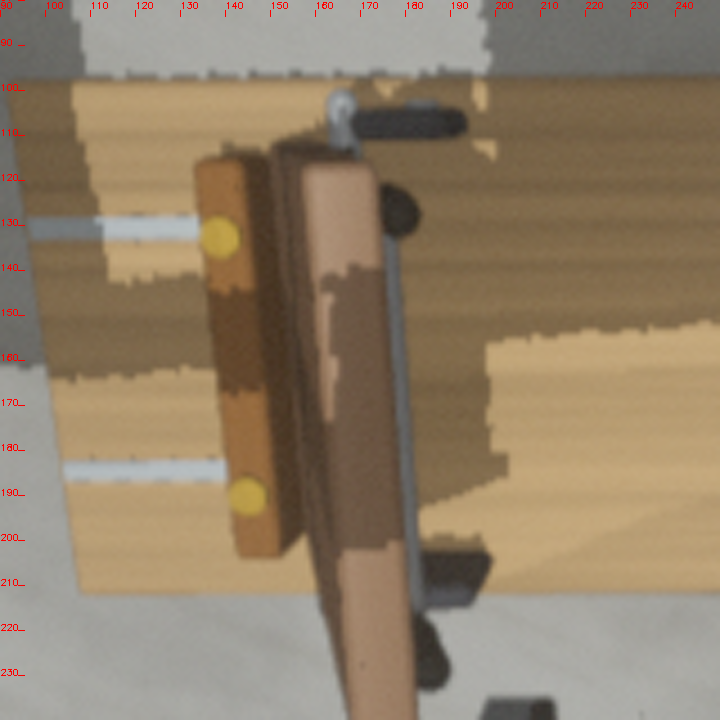

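```bash
python3 - <<'E'
from h import *
c=cam('wrist')
def W(e,x,y,z): return (e[0]+np.cos(e[2])*x-np.sin(e[2])*y,e[1]+np.sin(e[2])*x+np.cos(e[2])*y,z)
for ex in(.518,.521):
  e=(ex,.2369,.167)
  for sy in(1,-1):
    k=proj(c,W(e,.024+.0038,.048*sy,.1346))
    for lean in(.349,.30,.27):
      # pivot about rod: keep perpendicular distance to rod axis 4mm, find heel z=15
      s,co=np.sin(lean),np.cos(lean)
      # back line: point heel+(s,co)t ; distance from rod (-10,42): (xr-xh)*co-(zr-zh)*s=4
      xh=-10-(4+27*s)/co
      top=((xh+145*s)/1000,(15+145*co)/1000)
      t=proj(c,W(e,top[0],.048*sy,top[1]));toe=proj(c,W(e,(xh-14*co)/1000,.057*sy,(15+14*s)/1000))
      print(ex,sy,lean,round(xh,1),'prong',k.round(1),'edge',t.round(1),'diff',(k-t)[0].round(1))
E
```

```text
0.518 1 0.349 -24.1 prong [180.1 127.3] edge [172.8 128.9] diff 7.3
0.518 1 0.3 -22.5 prong [180.1 127.3] edge [165.8 129.2] diff 14.3
0.518 1 0.27 -21.6 prong [180.1 127.3] edge [161.4 129.3] diff 18.7
0.518 -1 0.349 -24.1 prong [187.  228.5] edge [180.8 235.6] diff 6.3
0.518 -1 0.3 -22.5 prong [187.  228.5] edge [174.5 236.7] diff 12.5
0.518 -1 0.27 -21.6 prong [187.  228.5] edge [170.5 237.3] diff 16.5
0.521 1 0.349 -24.1 prong [183.5 127.8] edge [176.4 129.5] diff 7.1
0.521 1 0.3 -22.5 prong [183.5 127.8] edge [169.4 129.8] diff 14.1
0.521 1 0.27 -21.6 prong [183.5 127.8] edge [165.1 129.9] diff 18.4
0.521 -1 0.349 -24.1 prong [190.1 229. ] edge [184.  236.1] diff 6.1
0.521 -1 0.3 -22.5 prong [190.1 229. ] edge [177.8 237.2] diff 12.3
0.521 -1 0.27 -21.6 prong [190.1 229. ] edge [173.9 237.8] diff 16.3
```

```bash
python3 -m crank '[[0,[-5,-0.8,0],0],[0,[-9,-1.5,0],0],[0,[-11.9,-1.9,0],0],[0,[-11.9,-1.9,0],0],[0,[-11.9,-1.9,-4],0],[0,[-11.9,-1.9,-8],0],[0,[-11.9,-1.9,-12],0],[0,[-11.9,-1.9,-14],0],[0,[-11.9,-1.9,-14],0],[0,[-11.9,-1.9,-14],0]]'
python3 - <<'E'
from h import *
im=get_image('wrist');cv2.imwrite('pics/26w.png',im)
im=get_image('scene');cv2.imwrite('pics/26s.png',im)
crop(im,200,190,310,300,5,'s26c')
E
```

```text
t: 27.35
eef_pos: [0.4909, 0.2324, 0.1391]
tool_rot: [2.032, 2.395, 0.001]
wrist_force: [-0.5, 0.4, -0.2]
grip_width: -0.0002
```

View pics/26w.png

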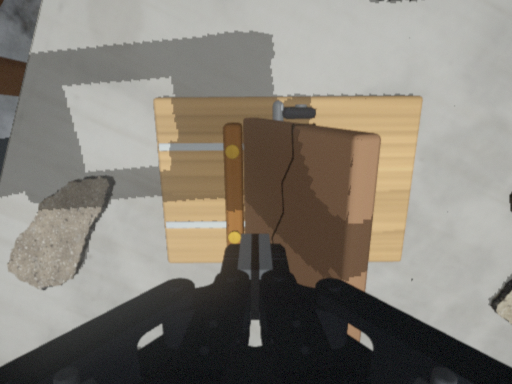

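View pics/s26c.png

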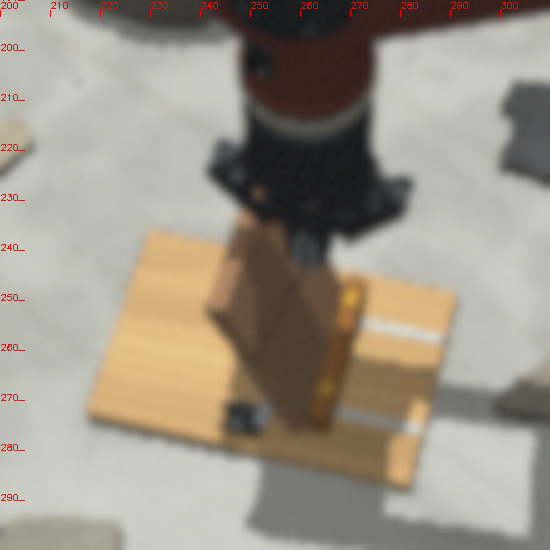

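```bash
python3 -m crank '[[0,[0.4,0.07,0],0],[0,[0.8,0.13,0],0],[0,[1.2,0.2,0],0],[0,[1.2,0.2,0],0]]'; for i in 1; do python3 -m crank '[[0,[0.15,0.02,0],0],[0,[0.3,0.05,0],0]]'; done; python3 -m crank '[[0,[0.15,0.02,0],0]]';python3 -m crank '[[0,[0.1,0.02,0],0]]'
```

```text
t: 27.85
eef_pos: [0.5035, 0.2345, 0.1388]
tool_rot: [2.033, 2.394, 0.001]
wrist_force: [0.8, -0.2, -0.4]
grip_width: -0.0
t: 28.05
eef_pos: [0.5056, 0.2348, 0.1382]
tool_rot: [-2.033, -2.395, 0.0]
wrist_force: [0.2, -0.4, -0.4]
grip_width: 0.0002
t: 28.15
eef_pos: [0.5071, 0.235, 0.1382]
tool_rot: [-2.033, -2.395, 0.0]
wrist_force: [0.3, 0.7, 0.7]
grip_width: 0.0
t: 28.25
eef_pos: [0.5082, 0.2353, 0.1383]
tool_rot: [-2.033, -2.395, 0.0]
wrist_force: [0.3, 0.6, -0.1]
grip_width: 0.0002
```

```bash
for k in 1; do python3 -m crank '[[0,[0.12,0.02,0],0]]';python3 -m crank '[[0,[0.12,0.02,0],0]]';python3 -m crank '[[0,[0.12,0.02,0],0]]'; done | egrep 'eef|force'
python3 - <<'E'
from h import *
im=get_image('wrist');cv2.imwrite('pics/27w.png',im);crop(im,190,90,400,384,2,'w27c')
E
```

```text
eef_pos: [0.5094, 0.2354, 0.1383]
wrist_force: [0.4, 0.4, -0.4]
eef_pos: [0.5106, 0.2357, 0.1383]
wrist_force: [-0.7, 0.2, 0.6]
eef_pos: [0.5118, 0.2358, 0.1383]
wrist_force: [-0.3, 0.2, 0.2]
```

View pics/w27c.png

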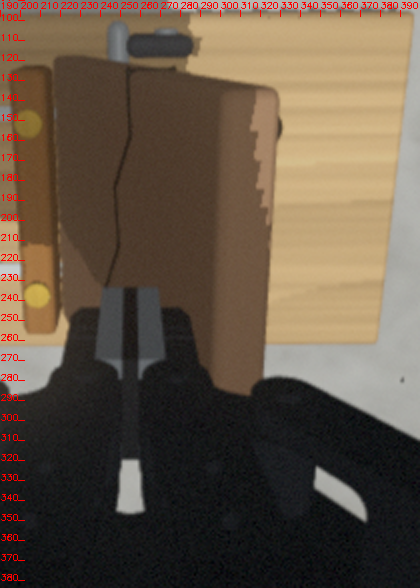

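```bash
(python3 -m crank '[[0,[0.1,0.02,0.6],0],[0,[0.3,0.05,0.6],0],[0,[0.4,0.07,0.6],0]]';python3 -m crank '[[0,[0.12,0.02,0],0]]';python3 -m crank '[[0,[0.12,0.02,0],0]]';python3 -m crank '[[0,[0.12,0.02,0],0]]';python3 -m crank '[[0,[0.12,0.02,0],0]]') | egrep 'eef|force'

```

```text
eef_pos: [0.5163, 0.2366, 0.1449]
wrist_force: [-0.7, -0.7, 0.2]
eef_pos: [0.517, 0.2368, 0.1444]
wrist_force: [-1.6, 0.1, 2.1]
eef_pos: [0.5175, 0.2369, 0.1443]
wrist_force: [-4.5, -0.9, 2.9]
eef_pos: [0.5186, 0.237, 0.1441]
wrist_force: [-4.2, -0.7, 1.2]
eef_pos: [0.5198, 0.2372, 0.1439]
wrist_force: [-5.5, -0.8, 1.5]
```

```bash
(python3 -m crank '[[0,[0.06,0.01,0],0]]';python3 -m crank '[[0,[0.06,0.01,0],0]]') | egrep 'eef|force'
python3 - <<'E'
from h import *
im=get_image('wrist');cv2.imwrite('pics/28w.png',im);crop(im,170,90,400,290,3.4,'w28c')
E
```

```text
eef_pos: [0.5204, 0.2373, 0.1437]
wrist_force: [-4.8, -0.7, 0.9]
eef_pos: [0.521, 0.2374, 0.1436]
wrist_force: [-4.8, -0.6, -0.9]
```

View pics/w28c.png

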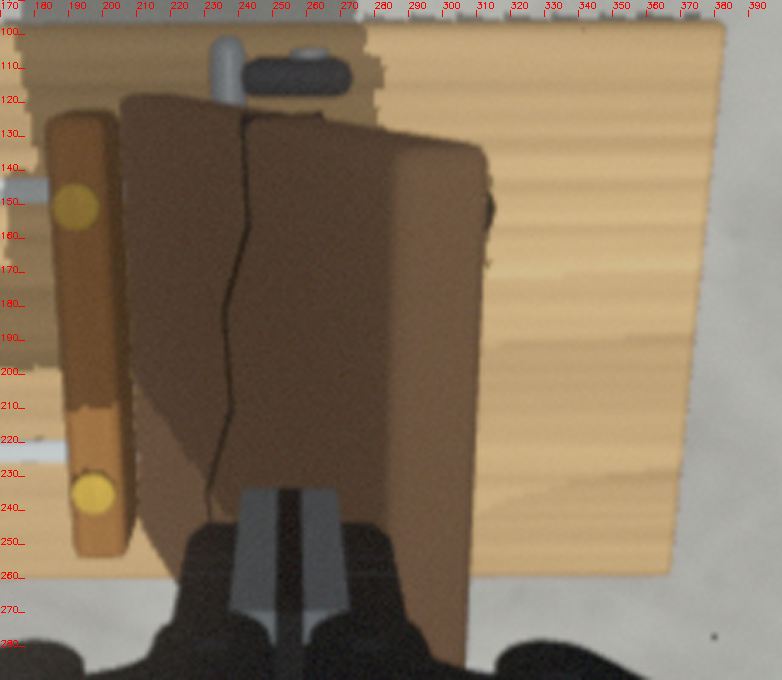

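```bash
python3 -m crank '[[0,[-0.4,-0.07,0],0],[0,[-1.2,-0.2,0],0],[0,[-2,-0.33,0],0],[0,[-2,-0.33,5],0],[0,[-2,-0.33,10],0],[0,[-2,-0.33,13.3],0],[4,[3,0.5,13.3],0],[4,[8.8,1.4,13.3],0],[4,[8.8,1.4,13.3],0],[4,[8.8,1.4,13.3],0],[4,[8.8,1.4,13.3],0]]'
python3 - <<'E'
from h import *
o=get_obs();print(o['eef_pos'])
im=get_image('wrist');cv2.imwrite('pics/29w.png',im);crop(im,90,80,250,240,4.5,'w29c')
c=cam('wrist')
def W(e,x,y,z): return (e[0]+np.cos(e[2])*x-np.sin(e[2])*y,e[1]+np.sin(e[2])*x+np.cos(e[2])*y,z)
e=(.521,.2369,.167)
for sy in(1,-1):
  for b in(1.222,1.18,1.14):
    s,co=np.sin(b),np.cos(b)
    k=proj(c,W(e,-.01+.1*co+.0038*s,.048*sy,.042+.1*s-.0038*co));lean=np.pi/2-b
    s,co=np.sin(lean),np.cos(lean);xh=-10-(4+27*s)/co
    print(sy,b,'prong',k.round(1),'edge',proj(c,W(e,(xh+145*s)/1000,.048*sy,(15+145*co)/1000)).round(1))
  print('rod',proj(c,W(e,-.01,.068*sy,.042)).round(1),'bd',proj(c,W(e,-.11,.075*sy,.015)).round(1),proj(c,W(e,.11,.075*sy,.015)).round(1))
E
```

```text
t: 30.65
eef_pos: [0.6089, 0.2515, 0.2773]
tool_rot: [-2.033, -2.395, 0.001]
wrist_force: [-0.0, -0.1, 0.8]
grip_width: 0.0401
[0.60887179 0.25146018 0.27729779]
1 1.222 prong [183.1 128.4] edge [176.1 130.1]
1 1.18 prong [187.9 128.2] edge [181.8 129.8]
1 1.14 prong [192.3 128. ] edge [187.1 129.6]
rod [166.4 103.8] bd [89.8 97.9] [270.2  97.2]
-1 1.222 prong [189.8 229.4] edge [183.8 236.5]
-1 1.18 prong [194.1 228.7] edge [189.  235.5]
-1 1.14 prong [198.1 228. ] edge [193.7 234.4]
rod [175.2 215.5] bd [106.5 213.7] [269.1 213. ]
```

View pics/w29c.png

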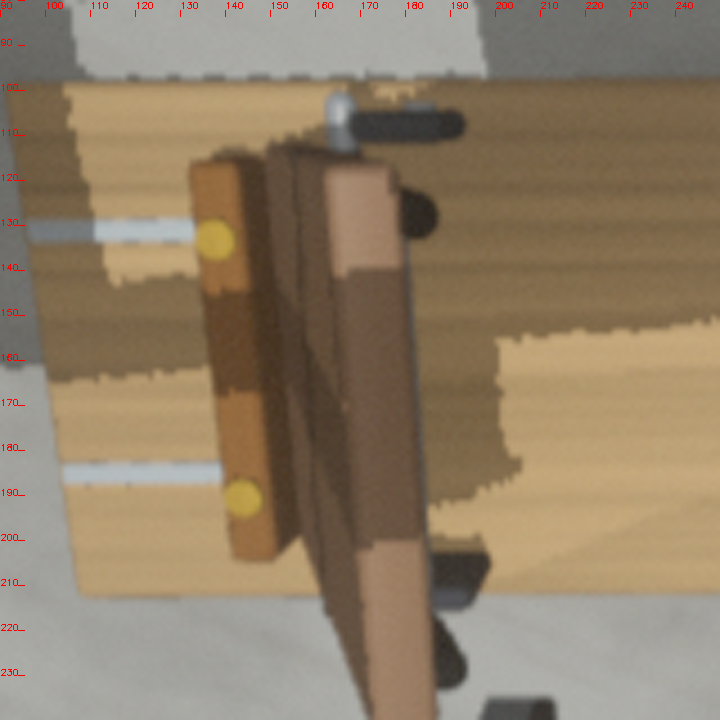

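```bash
python3 -m crank '[[0,[-3.2,4.35,0],0],[0,[-3.2,4.35,0],0],[0,[-3.2,4.35,-4],0],[0,[-3.2,4.35,-8],0],[0,[-3.2,4.35,-12],0],[0,[-3.2,4.35,-15],0],[0,[-3.2,4.35,-15],0],[0,[-3.2,4.35,-15],0]]'
python3 - <<'E'
from h import *
im=get_image('wrist');cv2.imwrite('pics/30w.png',im)
im=get_image('scene');cv2.imwrite('pics/30s.png',im)
crop(im,200,200,300,300,6,'s30c')
E
```

```text
t: 31.5
eef_pos: [0.5773, 0.2951, 0.1285]
tool_rot: [2.033, 2.395, 0.0]
wrist_force: [-0.2, 1.2, -0.1]
grip_width: -0.0
```

View pics/30w.png

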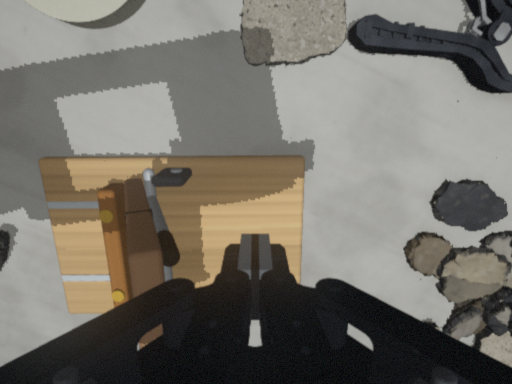

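View pics/s30c.png

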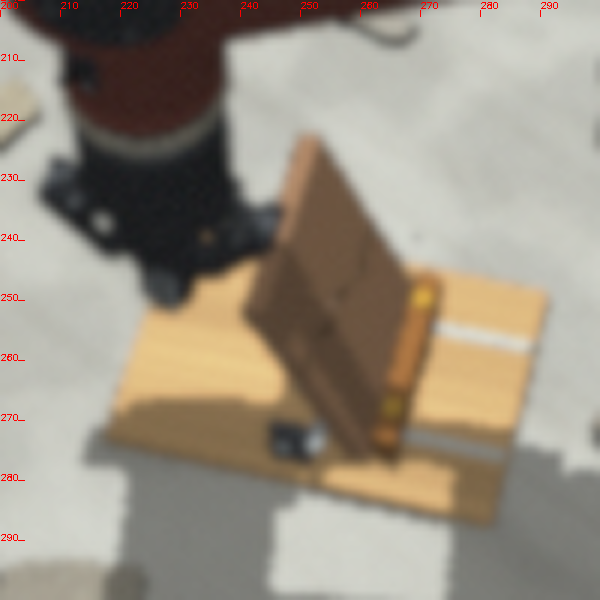

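```bash
python3 - <<'E'
from h import *
S=cam('scene');o=get_obs();p=o['eef_pos']
u=np.array([np.cos(.167),np.sin(.167),0])
print(proj(S,p))
for d in(.03,.04,.05,.06):
  print(d,[(h,proj(S,p-u*d+[0,0,h]).round(1).tolist()) for h in(.02,.03,.04,.05,.06)])
crop(cv2.imread('pics/30s.png'),200,220,260,260,12,'s30d')
E
```

```text
[228.12372889 249.34580091]
0.03 [(0.02, [237.0, 247.9]), (0.03, [236.8, 246.2]), (0.04, [236.7, 244.4]), (0.05, [236.5, 242.7]), (0.06, [236.3, 240.9])]
0.04 [(0.02, [240.1, 248.6]), (0.03, [240.0, 246.9]), (0.04, [239.8, 245.1]), (0.05, [239.7, 243.3]), (0.06, [239.5, 241.6])]
0.05 [(0.02, [243.3, 249.3]), (0.03, [243.1, 247.5]), (0.04, [243.0, 245.8]), (0.05, [242.9, 244.0]), (0.06, [242.7, 242.2])]
0.06 [(0.02, [246.4, 249.9]), (0.03, [246.3, 248.2]), (0.04, [246.2, 246.5]), (0.05, [246.0, 244.7]), (0.06, [245.9, 242.9])]
```

View pics/s30d.png

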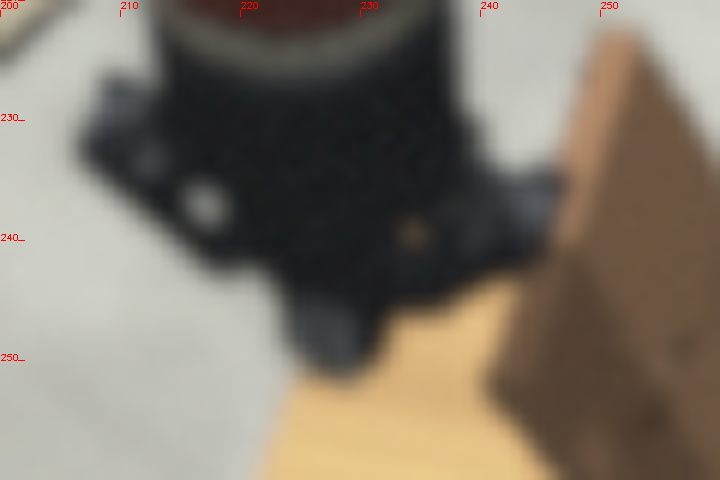

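```bash
python3 -m crank '[[0,[0.5,0.1,4],-0.1],[0,[0.5,0.1,6],-1.57],[0,[0.5,0.1,6],-1.57],[0,[0.5,0.1,6],-1.57],[0,[0.5,0.1,6],-1.57],[0,[0.5,0.1,6],-1.57],[0,[0.5,0.1,6],-1.57],[0,[0.5,0.1,6],-1.57],[0,[0.5,0.1,6],-1.57],[0,[0.5,0.1,6],-1.57],[0,[0.5,0.1,6],-1.57],[0,[0.5,0.1,6],-1.57]]'
python3 -m crank '[[0,[0,0,-3],0],[0,[0,0,-6.2],0],[0,[0,0,-6.2],0],[0,[0,0,-6.2],0]]'
python3 - <<'E'
from h import *
im=get_image('wrist');cv2.imwrite('pics/31w.png',im)
im=get_image('scene');cv2.imwrite('pics/31s.png',im)
crop(im,200,200,300,300,6,'s31c')
E
```

```text
t: 32.8
eef_pos: [0.584, 0.2965, 0.1905]
tool_rot: [-3.13, -0.255, -0.007]
wrist_force: [-0.2, 0.6, -0.7]
grip_width: -0.0001
t: 33.2
eef_pos: [0.5829, 0.2961, 0.1264]
tool_rot: [-3.131, -0.26, -0.0]
wrist_force: [-0.2, -0.7, 0.1]
grip_width: -0.0003
```

View pics/31w.png

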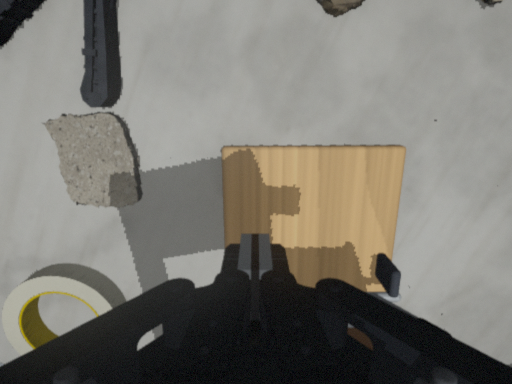

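View pics/s31c.png

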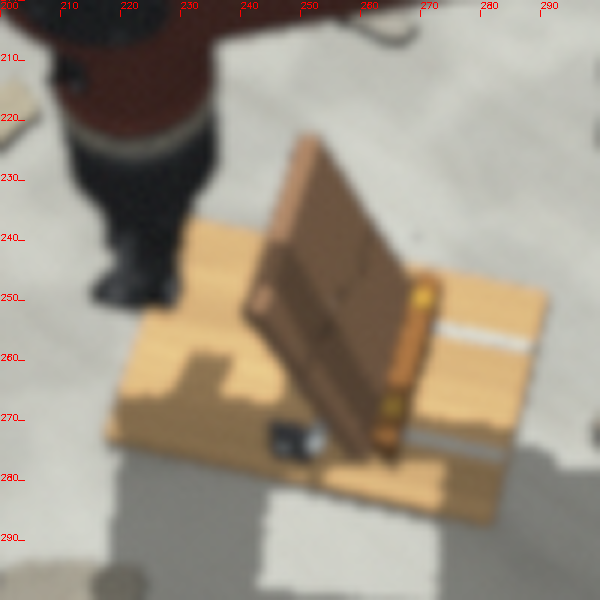

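```bash
(python3 -m crank '[[0,[-0.5,-0.08,0],0],[0,[-1,-0.17,0],0],[0,[-1.5,-0.25,0],0],[0,[-2,-0.33,0],0],[0,[-2.4,-0.4,0],0],[0,[-2.4,-0.4,0],0]]'; for i in 1; do python3 -m crank '[[0,[-0.1,-0.02,0],0]]';python3 -m crank '[[0,[-0.1,-0.02,0],0]]';python3 -m crank '[[0,[-0.1,-0.02,0],0]]';python3 -m crank '[[0,[-0.1,-0.02,0],0]]'; done) | egrep 'eef|force'
python3 - <<'E'
from h import *
im=get_image('scene');cv2.imwrite('pics/32s.png',im)
crop(im,200,200,300,300,6,'s32c')
E
```

```text
eef_pos: [0.5581, 0.292, 0.1253]
wrist_force: [1.1, 1.2, -0.1]
eef_pos: [0.5577, 0.2919, 0.1254]
wrist_force: [-0.2, -0.0, 0.3]
eef_pos: [0.5568, 0.2917, 0.1253]
wrist_force: [0.1, 0.2, -1.0]
eef_pos: [0.5558, 0.2914, 0.1253]
wrist_force: [-0.8, 0.5, 0.6]
eef_pos: [0.5547, 0.2912, 0.1253]
wrist_force: [0.0, 0.3, -0.1]
```

View pics/s32c.png

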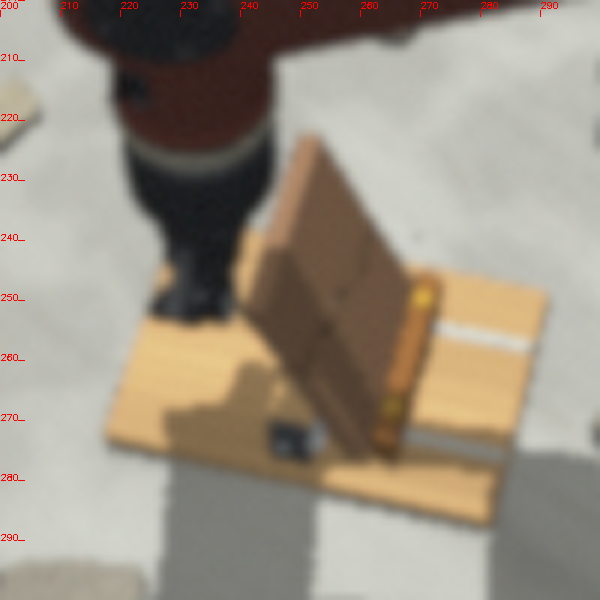

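```bash
(python3 -m crank '[[0,[-0.1,-0.02,0],0]]';python3 -m crank '[[0,[-0.1,-0.02,0],0]]';python3 -m crank '[[0,[-0.1,-0.02,0],0]]';python3 -m crank '[[0,[-0.1,-0.02,0],0]]') | egrep 'eef|force'
```

```text
eef_pos: [0.5538, 0.291, 0.1254]
wrist_force: [0.2, 0.9, -0.1]
eef_pos: [0.5527, 0.2908, 0.1253]
wrist_force: [0.3, 1.0, -0.2]
eef_pos: [0.5517, 0.2906, 0.1254]
wrist_force: [2.1, 0.3, -0.3]
eef_pos: [0.5515, 0.2906, 0.1255]
wrist_force: [4.5, 1.3, -2.3]
```

```bash
(python3 -m crank '[[0,[-0.1,-0.02,0],0]]';python3 -m crank '[[0,[-0.1,-0.02,0],0]]';python3 -m crank '[[0,[-0.1,-0.02,0],0]]') | egrep 'eef|force'
```

```text
eef_pos: [0.5509, 0.2905, 0.1258]
wrist_force: [5.8, 1.8, -1.7]
eef_pos: [0.5502, 0.2904, 0.126]
wrist_force: [6.1, 1.7, -1.4]
eef_pos: [0.5495, 0.2902, 0.1263]
wrist_force: [6.0, 1.8, -0.2]
```

```bash
(python3 -m crank '[[0,[-0.1,-0.02,0],0]]') | egrep 'eef|force'
```

```text
eef_pos: [0.5487, 0.2901, 0.1266]
wrist_force: [6.5, 1.7, 0.1]
```

```bash
(python3 -m crank '[[0,[-0.08,-0.01,0],0]]') | egrep 'eef|force'
```

```text
eef_pos: [0.5481, 0.29, 0.1268]
wrist_force: [6.9, 1.0, 0.1]
```

```bash
(python3 -m crank '[[0,[-0.08,-0.01,0],0]]') | egrep 'eef|force'
```

```text
eef_pos: [0.5477, 0.2899, 0.127]
wrist_force: [9.0, 0.9, -0.8]
```

```bash
(python3 -m crank '[[0,[-0.05,-0.01,0],0]]') | egrep 'eef|force'; python3 -m crank '[[0,[0.5,0.08,0],0],[0,[1.5,0.25,0],0],[0,[3,0.5,0],0],[0,[3,0.5,5],0],[0,[3,0.5,10],0],[0,[3,0.5,15],0],[0,[3,0.5,15],0]]'; python3 - <<'E'
from h import *
o=get_obs();p=np.array([.609,.2515,.277])-o['eef_pos'];print(o['eef_pos'],p)
E
```

```text
eef_pos: [0.5476, 0.29, 0.1271]
wrist_force: [10.4, 1.6, -1.5]
t: 36.15
eef_pos: [0.5785, 0.2958, 0.2852]
tool_rot: [-3.127, -0.257, -0.021]
wrist_force: [2.0, 1.2, 0.9]
grip_width: -0.0001
[0.57853884 0.29577813 0.28522499] [ 0.03046116 -0.04427813 -0.00822499]
```

Stop reached. View as before from behind to compare.

```bash
python3 -m crank '[[2,[3.1,-4.4,-0.4],1.57],[2,[3.1,-4.4,-0.4],1.57],[2,[3.1,-4.4,-0.4],1.57],[2,[3.1,-4.4,-0.4],1.57],[2,[3.1,-4.4,-0.4],1.57],[2,[3.1,-4.4,-0.4],1.57],[2,[3.1,-4.4,-0.4],1.57],[2,[3.1,-4.4,-0.4],1.57],[2,[3.1,-4.4,-0.4],1.57],[2,[3.1,-4.4,-0.4],1.57],[2,[3.1,-4.4,-0.4],1.57],[2,[3.1,-4.4,-0.4],1.57]]'
python3 - <<'E'
from h import *
o=get_obs();print(o['eef_pos'])
im=get_image('wrist');cv2.imwrite('pics/33w.png',im);crop(im,90,80,250,240,4.5,'w33c')
E
```

```text
t: 37.35
eef_pos: [0.6056, 0.2503, 0.2707]
tool_rot: [-2.032, -2.395, 0.002]
wrist_force: [-0.2, -1.1, -0.9]
grip_width: 0.0202
[0.60559681 0.25027704 0.2706654 ]
```

View pics/w33c.png

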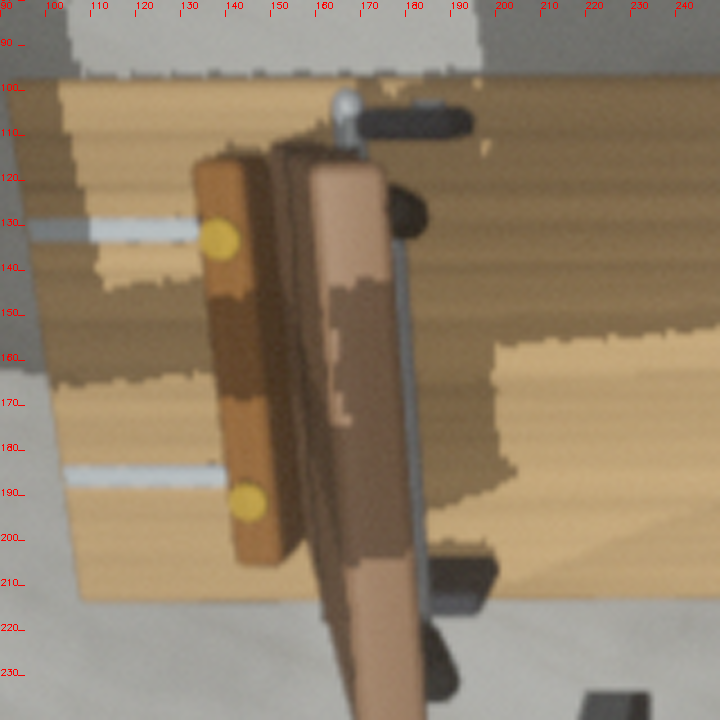

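```bash
python3 -m crank '[[4,[-5,-0.8,0.5],0],[4,[-9,-1.5,0.5],0],[4,[-11.7,-1.9,0.5],0],[4,[-11.7,-1.9,0.5],0],[4,[-11.7,-1.9,0.5],0],[4,[-11.7,-1.9,0.5],0]]'
python3 - <<'E'
from h import *
o=get_obs();print(o['eef_pos'])
im=get_image('wrist');cv2.imwrite('pics/34w.png',im);crop(im,220,90,330,220,6,'w34c')
crop(cv2.imread('pics/24w.png'),220,90,330,220,6,'w24d')
E
```

```text
t: 38.0
eef_pos: [0.4895, 0.2314, 0.2766]
tool_rot: [2.034, 2.393, 0.001]
wrist_force: [0.4, -0.5, -0.2]
grip_width: 0.0397
[0.48952355 0.23143282 0.27662233]
```

View pics/w34c.png

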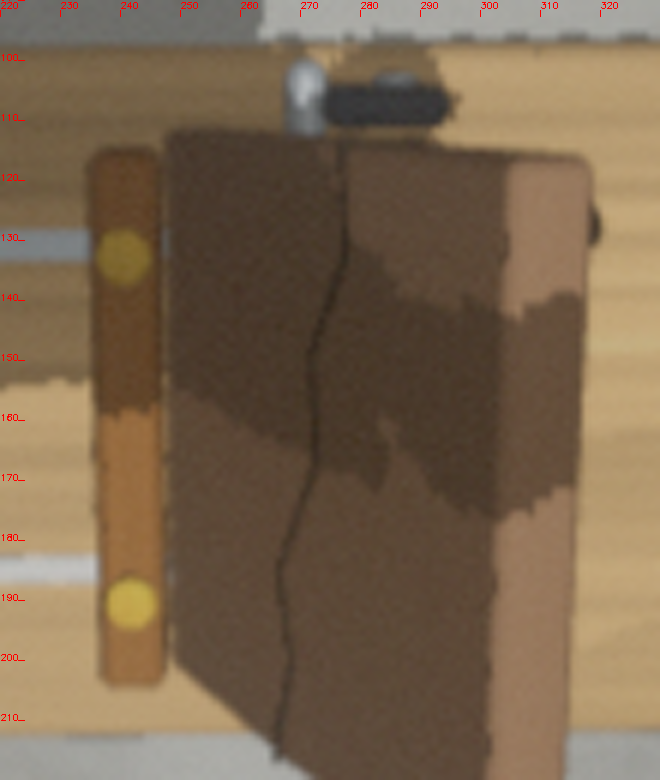

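View pics/w24d.png

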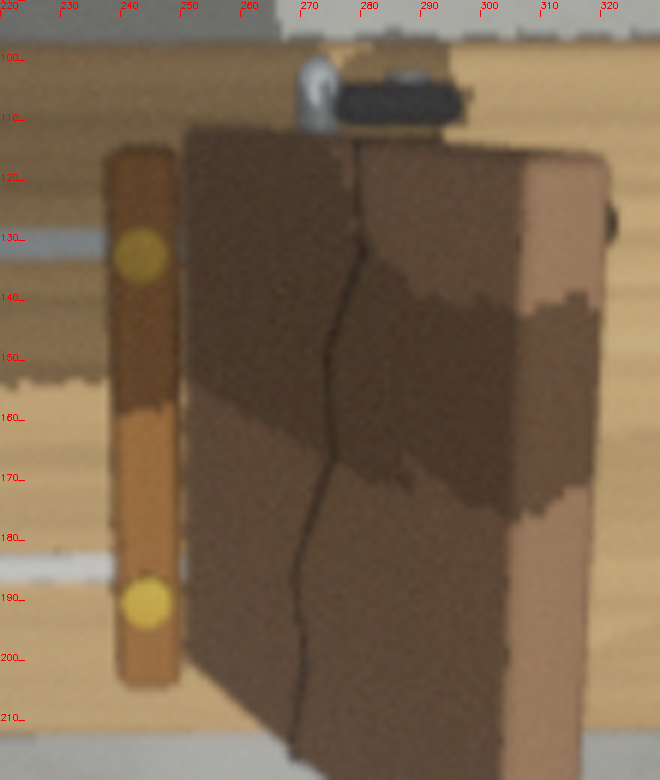

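```bash
python3 - <<'E'
from h import *
cv2.imwrite('pics/35s.png',get_image('scene'))
E
```

```text
(no output)
```

View pics/35s.png

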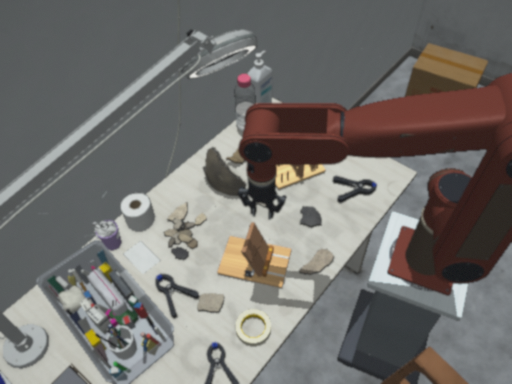

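The picture shows the tile leaning on the easel at about (256,252). The bystanders are where they were, and the gripper at about (262,200) is clear of everything.

```bash
python3 -c "
from station import *
print(sign_off())"
```

```text
the job is handed in; nothing more can be done
None
```

The mended tile is leaning on the easel, taped back to the backrest and right way up. The backrest is at its stop and the toe bar is in against the foot. I handed the job in at about 38 s, and no verdict was reported.

**What I did:** I raised the backrest by its rail, took the tile from the rack and set it upright in front of the rod. I then tipped it back between loosely open fingers, released it, and pushed the toe bar in until the force rose.

**A mistake I corrected:** The images left a doubt whether the tile still touched the prongs, so I nudged its top back. That turned the backrest down by about 0.035 rad. I pushed a prong forward from behind until the force climbed at the stop. The prong positions then matched the earlier view at the stop to within 0.3 pixel.

**Last checks, from the wrist camera:**
- **Lean:** about 0.34 rad, measured before the nudge and not remeasured; the later views match the earlier ones.
- **Sideways position:** the foot is about 1 mm off the centre line and square to the easel.
- **Toe bar:** it stands at most about 1.5 mm from the tile's foot, so touching is not proven, but it is within the 3.5 mm allowed.
- **Heel position:** about -22 to -24 mm in the easel's x, with about 2 mm of calibration doubt.
- **Contact with the prongs:** the tile's edge looks 1–2 pixels off my flush prediction. It looked the same right after I pressed the tile onto the prongs, so I took it as a measuring offset.
- **Other tiles and sherds:** none looked moved in the final scene picture, though the arm partly hides the rack there.

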